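Load the bread steamer and hold its vent rod open

TASK

Slide the tray of rolls into the open front of the bread steamer until it is fully home against the rear stop, with all the rolls still on it. Then take the vent rod with the round knob (not the one with the cross-bar) and draw it straight up about halfway, 45 mm, out of its snug bore, in line with it so that it does not jam, without wrenching it or pulling it right out, and finish while still holding it there, hanging freely in line with the bore. Let the cross-bar rod stay down in its bore and do not disturb the other things on the bench.

Things in the scene. Friction and masses are not known exactly. Their poses are not given: they have to be found in the camera images.
- steamer: fixed steel bread steamer, clear roof over a front dock, boiler box behind. Origin on the bench at the dock's centre; x points inwards (the way the tray goes in), y left seen facing the mouth, z up. The rear stop's face is at x = +65 mm; the clear roof's top is 72 mm up; the boiler box spans x 75 to 265 mm, is 300 mm wide and 95 mm tall
- dock_mouth (a point): centre of the dock's mouth on the bench, at x = -65 mm in the steamer's frame. The dock is a channel with the bench as its floor, 168 mm wide inside, 130 mm deep from mouth to rear stop; the first 20 mm of its sides flare out to about 185 mm. A slot lip 10 mm deep runs along each side, 20 mm above the bench; the roof's underside is 66 mm up
- bore_left (a point): centre of the top of the left vent stack, at x = -30, y = +125, z = 100 mm in the steamer's frame. The stack is 45 x 45 mm square and 100 mm tall, with an upright blind bore 15.6 mm in diameter and 90 mm deep
- bore_right (a point): the same for the right vent stack, at y = -125 mm
- tray: dark steel baking tray 130 (x) by 160 mm (y), rim 15 mm high, 0.4 kg, flat on the bench. Origin at the centre of its underside, z up, x towards the edge that goes in first. From the opposite edge a straight wooden handle sticks out along -x, from x = -66 to -126 mm, 20 mm wide, from z = 20 to 40 mm. Fully home, its origin and x axis coincide with the steamer's
- roll1: oblong crusty bread roll, 94 x 42 mm, 42 mm high, 70 g, loose on the tray; origin at the centre of its underside, 4 mm above the tray's origin
- roll2: a second, same roll on the tray
- roll3: a third, same roll on the tray
- knob_rod: the vent rod to pull: loose steel rod, 14 mm in diameter, standing in the bore of either vent stack; round dark steel knob 26 mm in diameter, 110 to 140 mm above its foot. Origin at the centre of its foot, z up. At rest the foot is 10 mm above the bench and the knob's underside 20 mm above the stack. About 0.2 kg, 0.8 mm play all round in the bore; it drops back when let go
- tbar_rod: the other vent rod, to be left alone: the same shaft in the other stack, with a cross-bar 50 x 12 x 14 mm on top instead of a knob. Origin at the centre of its foot
- loaf_tin: bystander: empty loaf tin 110 x 200 x 75 mm; origin at the centre of its underside
- flour_shaker: bystander: round aluminium flour shaker 68 mm in diameter, 118 mm tall; origin at the centre of its underside
- loaf: bystander: loaf of bread 100 x 200 x 98 mm; origin at the centre of its underside
Mind the look-alikes: they are no part of the job. What is shaped like the roll2 but blue or yellow is not meant.

How it is judged:
By the outcome, as a careful person would: the job done as asked, in the order asked, and still so for the second after the job is handed in, while the arm keeps its last pose, push and grip.
It also fails if it takes over 54 s, if anything falls off the work surface, if the arm or the gripper's body presses on something with over 40 N, if the wrist force passes 120 N, or if a joint passes its speed limit or range.

ROBOT

A 6-joint arm with a two-finger parallel gripper is mounted at the origin on the work surface. World frame = base frame: x ahead of the robot, y to its left, z up, the work surface at z = 0. Lengths are in m, angles in rad, forces in N, time in s.
With the tool pointing down it reaches from about 0.4 to 0.825 m from the base axis. Payload 7 kg.
Tool frame: the origin (TCP) lies midway between the tips of the shut fingers; the grasp point (between the pads) lies 19 mm behind it; z points along the fingers, x is the direction in which the jaws open and shut, and the axes are right-handed (so a half turn about z gives the same grasp; the last joint's range is limited). The gripper opens to 88 mm and grips with 3 to 60 N. Pads are 19 mm wide; open, the fingers measure 130 mm over their backs; the gripper's body (78 mm by 193 mm) begins 47 mm behind the grasp point.
Start: joints at [-0.884, 0.359, 0.012, 0, -1.224, -0.288], TCP at [0.262, -0.622, 0.188] pointing down, gripper open.
Joint ranges: [-3.07, 3.07], [-1.43, 2.12], [-1.02, 1.25], [-3.03, 1.67], [-3.05, -0], [-3.03, 3.03]. Speed limits (rad/s): [2.39, 2.39, 3.01, 3.14, 3.14, 3.14].

INTERFACE

Orientations are given as [roll, pitch, yaw] about the fixed x, y, z axes, in that order (R = Rz(yaw) Ry(pitch) Rx(roll)).
In Python, from station import arm, grab_frame, camera_params gives the robot as it stands.
- The arm moves only by the shell command python3 -m handwheel 'ROWS' [FORCE]. ROWS is JSON, a list that holds one entry, the list of rows, each a list of 5 numbers: the finger opening in m, from 0 to 0.0876, then the shift along the tool's x, y, z in m, then the turn about the tool's z in degrees. A call has 1 to 20 rows; each row is the pose to reach, as a shift and turn from the pose measured when the call began, along the tool's axes at that moment; what a row does not reach only later rows make up. A row lasts 1/12 s, in which the tool goes at most 41.7 mm and 7.16 degrees, less where a joint would pass 70% of its speed; a pose out of reach is approached as far as the arm can. A call with a gripper value outside its range is refused whole. The fingers move at their own pace and stop on an object; FORCE is the grip in N (left out, the last holds). Time passes only in rows, so rows that repeat a pose let the fingers close. It gives the time, the measured TCP pose, the force and the opening at its end, in the units of the state.
- arm.get_state(): the state, without advancing time (a new reading comes with each control period).
- grab_frame(name): name is "side" or "top"; returns the picture (480x640x3 uint8, blue, green, red); there is no depth.
- camera_params(name): a dict with "intrinsics" (3x3 intrinsics, pixels), "k1" (the pictures are not rectified: a ray, as slopes to the right and down, at radius r is drawn at 1 + k1 r^2 times it, then the intrinsics apply), "R" (3x3) and "t" (3): a world point X has camera coordinates R X + t. Camera axes: x right, y down, z forward; pixel columns grow to the right and rows downward; lengths in m; the calibration is good to about 2 mm. A picture is of the moment at which its call begins. camera_params takes no time and is no camera call.
- arm.job_done(): hands the job in, once; it reports no verdict.
The state is a dict: "t": time; "q": joint angles; "qd": joint speeds; "joint_efforts": joint torques, N m; "eef_pos": TCP position; "ee_rot": TCP orientation; "force": force on the tool from outside, world axes, zero at the start; "moment": the same for the moment, N m; "width": finger opening in m.
Only numpy, scipy, OpenCV 4.12 (cv2) and the standard library are available. Lean on these libraries where they do the work, as an engineer would, in place of code of your own. Each camera call takes 0.05 s, during which the arm holds its last target.

## Working session

There is one attempt and no reset: what is moved stays moved. The work goes in short steps, Python scripts to look and compute and a shell command to move; the robot and the scene stay as the last step left them, time stands still between calls to the robot, and variables do not carry over. Pictures are saved under pics/ and viewed, and the job is handed in when it is done.

```bash
ls; mkdir -p pics; python3 - <<'E'
from station import arm, grab_frame, camera_params
import cv2
for n in("side","top"):
    cv2.imwrite(f"pics/{n}0.png",grab_frame(n)); p=camera_params(n); print(n,p)
s=arm.get_state();print(s)
E
```

```text
pics
side {'intrinsics': array([[577.64063826,   0.        , 318.35108766],
       [  0.        , 577.64063826, 248.42544872],
       [  0.        ,   0.        ,   1.        ]]), 'k1': -0.09486478161945326, 'R': array([[-0.98053809, -0.19570311, -0.01566369],
       [-0.08322524,  0.48659184, -0.86965622],
       [ 0.17781625, -0.85142743, -0.49340927]]), 't': array([0.55052029, 0.13288311, 1.1256753 ])}
top {'intrinsics': array([[499.691531  ,   0.        , 321.89089157],
       [  0.        , 499.691531  , 241.01268568],
       [  0.        ,   0.        ,   1.        ]]), 'k1': -0.06255486910825615, 'R': array([[-0.02786949, -0.99949295, -0.01539903],
       [-0.99397775,  0.02934237, -0.10558059],
       [ 0.1059789 ,  0.01236382, -0.99429151]]), 't': array([0.01135925, 0.54967497, 1.13579744])}
{'t': 0.1, 'q': array([-8.83907748e-01,  3.59331554e-01,  1.11289963e-02, -2.95104514e-04,
       -1.22407687e+00, -2.88079153e-01]), 'qd': array([ 1.49884530e-03, -1.69873692e-03,  1.65160631e-03,  6.18041831e-05,
        4.40660077e-04,  4.02703071e-04]), 'joint_efforts': array([-1.52619908e-03, -5.84163344e+01,  2.93750453e+01,  7.01546609e+00,
        1.01287573e-02, -7.40154110e-05]), 'eef_pos': array([ 0.26187551, -0.62159138,  0.18719894]), 'ee_rot': array([-3.14143725e+00, -1.50080545e-03,  1.96950515e+00]), 'force': array([ 0.09787155, -0.0728163 , -1.0457529 ]), 'moment': array([-0.01326819,  0.06130418,  0.05288857]), 'width': 0.08777979226995614}
```

View pics/side0.png

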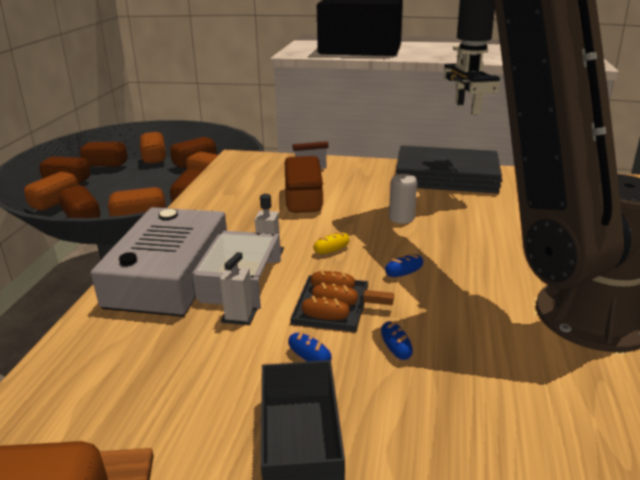

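View pics/top0.png

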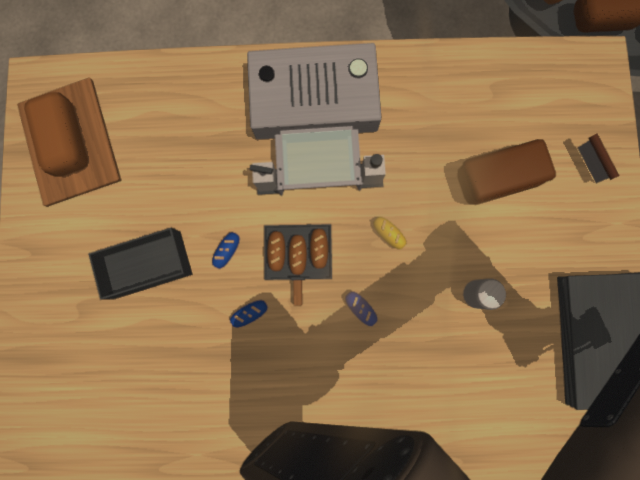

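The top view has the tray at about (297,252) with its handle at (297,292). The steamer mouth is at row 188. The rod at (376,160) looks like the knob and the one at (262,170) like the cross-bar, which I'll check in close crops next.

```bash
cat > h.py <<'E'
import numpy as np, cv2
from station import arm, grab_frame, camera_params
def ray(n,uv):
    p=camera_params(n);K=p["intrinsics"];k=p["k1"]
    d=np.array([(uv[0]-K[0,2])/K[0,0],(uv[1]-K[1,2])/K[1,1]])
    u=cv2.undistortPoints(np.array([[uv]],float),K,np.array([k,0,0,0.]))[0,0]
    R=p["R"];return -R.T@p["t"], R.T@np.array([u[0],u[1],1.])
def onz(n,uv,z):
    c,d=ray(n,uv);return c+d*(z-c[2])/d[2]
def tri(uva,uvb):
    c1,d1=ray("side",uva);c2,d2=ray("top",uvb)
    s=np.linalg.lstsq(np.c_[d1,-d2],c2-c1,rcond=None)[0]
    a=c1+s[0]*d1;b=c2+s[1]*d2
    return (a+b)/2,np.linalg.norm(a-b)
def proj(n,X):
    p=camera_params(n);
    return cv2.projectPoints(np.array([X],float),cv2.Rodrigues(p["R"])[0],p["t"],p["intrinsics"],np.array([p["k1"],0,0,0.]))[0][0,0]
def crop(img,x0,y0,w,h,s,name):
    c=cv2.resize(img[y0:y0+h,x0:x0+w],None,fx=s,fy=s,interpolation=cv2.INTER_CUBIC)
    for i in range(0,w,10): cv2.line(c,(i*s,0),(i*s,4 if i%50 else 10),(0,0,255),1)
    for i in range(0,h,10): cv2.line(c,(0,i*s),(4 if i%50 else 10,i*s),(0,0,255),1)
    cv2.imwrite("pics/"+name,c)
E
python3 - <<'E'
from h import *
t=cv2.imread("pics/top0.png");s=cv2.imread("pics/side0.png")
crop(t,240,40,150,100,5,"c1.png");crop(t,240,120,150,75,5,"c2.png");crop(t,230,215,130,100,6,"c3.png");crop(s,190,180,130,100,6,"c4.png")
E
```

```text
(no output)
```

View pics/c1.png

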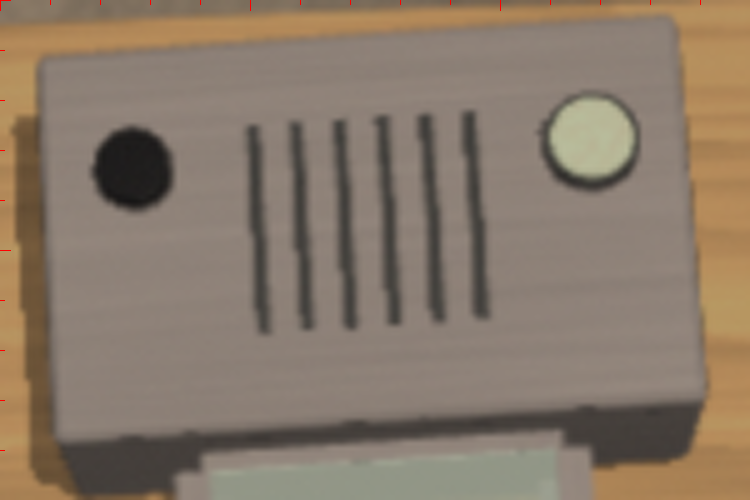

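View pics/c2.png

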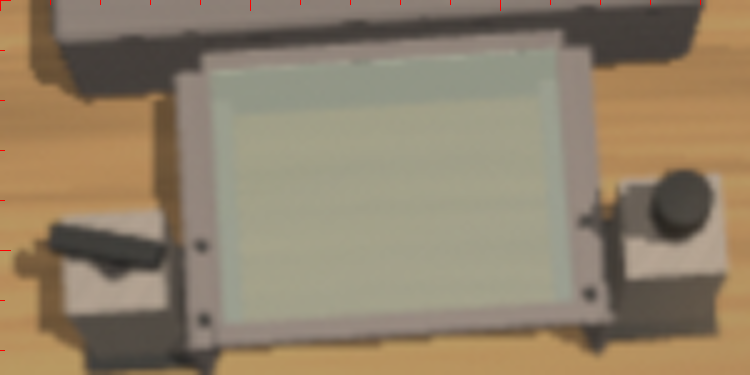

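View pics/c3.png

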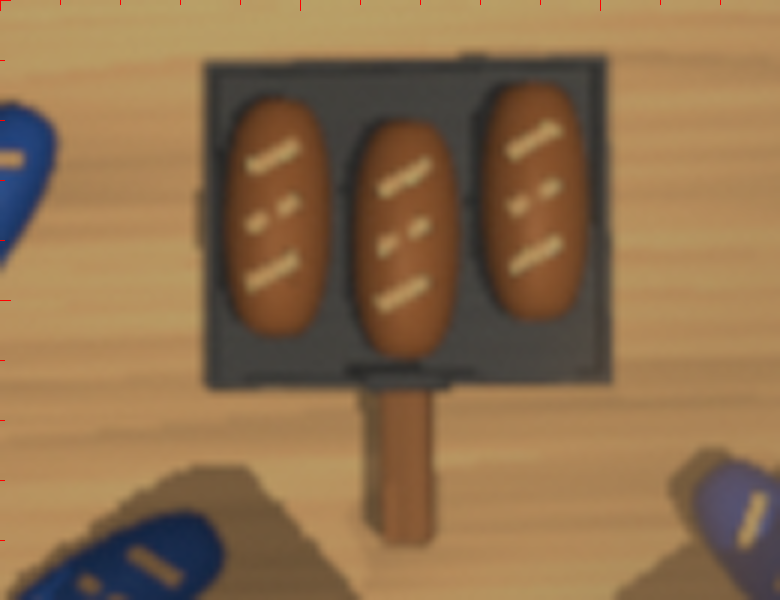

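View pics/c4.png

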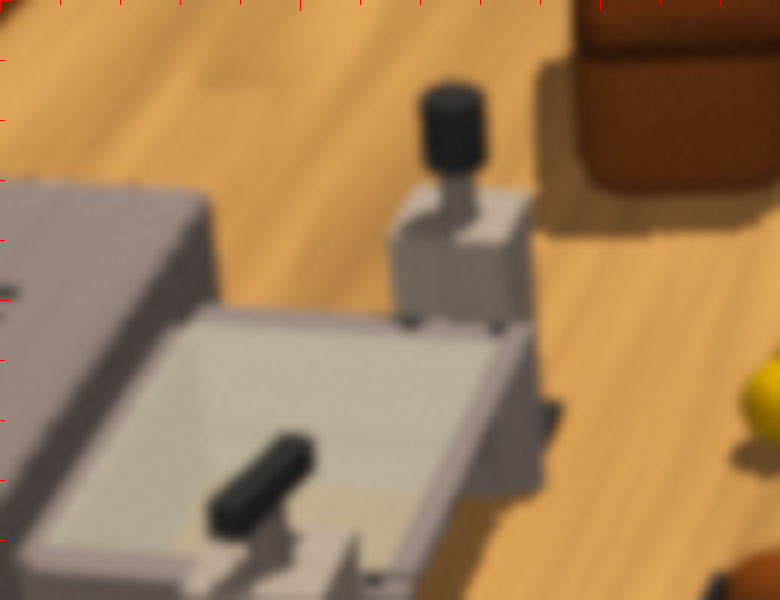

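```bash
python3 - <<'E'
from h import *
np.set_printoptions(precision=4,suppress=True)
def P(z,*a): return np.array([onz("top",u,z) for u in a])[:,:2]
b=P(.095,(248,52),(375,43.5),(381,120.5),(251.5,128)); print("boiler",b,np.linalg.norm(b-np.roll(b,-1,0),axis=1))
r=P(.072,(275.5,134.5),(358.,129.5),(361.5,184),(278,189.5));print("roof",r,np.linalg.norm(r-np.roll(r,-1,0),axis=1))
for q in (b,r):
    v=(q[0]-q[3]+q[1]-q[2]); w=(q[0]-q[1]+q[3]-q[2]);print("yaw",np.degrees(np.arctan2(v[1],v[0])),np.degrees(np.arctan2(w[1],w[0]))-90)
sR=P(.1,(363.5,156.5),(384.5,155),(385,174.5),(365.5,175.8));print("stackR",sR.mean(0))
sL=P(.1,(252.5,163.5),(272.7,162),(273,181.5),(253.5,183));print("stackL",sL.mean(0))
k=P(.15,(376.6,159.6))[0];print("knob",k)
print("knob tri",tri((265.7,195.5),(376.6,159.6)))
t=P(.015,(264,225.3),(331,224.5),(331.7,279),(264.3,280));print("tray",t,t.mean(0),np.linalg.norm(t-np.roll(t,-1,0),axis=1))
v=(t[0]-t[3]+t[1]-t[2]); w=(t[0]-t[1]+t[3]-t[2]);print("yaw",np.degrees(np.arctan2(v[1],v[0])),np.degrees(np.arctan2(w[1],w[0]))-90)
h=P(.04,(297.7,281),(298,304.5));print("handle",h)
E
```

```text
boiler [[ 0.989   0.154 ]
 [ 0.9992 -0.1411]
 [ 0.813  -0.1466]
 [ 0.8052  0.1472]] [0.2952 0.1863 0.2939 0.1839]
roof [[ 0.7956  0.0952]
 [ 0.8012 -0.0954]
 [ 0.6728 -0.0986]
 [ 0.666   0.0916]] [0.1907 0.1284 0.1903 0.1296]
yaw 1.9016121748635277 1.7480425427556696
yaw 1.5117736844788987 1.865806807309312
stackR [ 0.7079 -0.1274]
stackL [0.6998 0.1219]
knob [ 0.7075 -0.1271]
knob tri (array([ 0.7058, -0.1273,  0.1501]), np.float64(0.0032928149109217606))
tray [[ 0.5928  0.1321]
 [ 0.59   -0.0269]
 [ 0.4612 -0.0247]
 [ 0.4633  0.1335]] [0.5268 0.0535] [0.159  0.1288 0.1582 0.1296]
yaw -0.787754727032034 -0.8954927118123948
handle [[0.4581 0.0535]
 [0.4045 0.054 ]]
```

Candidates:
- **Tray:** dark tray with wooden handle at (297,252). The dark slab at (600,340) and the loaf tin at (140,263) are not it.
- **Rolls:** the three brown ones on the tray at (276,251), (297,254) and (319,247). The blue ones at (226,250), (248,313) and (361,308) and the yellow one at (390,233) are decoys.
- **Rod:** the round knob is at (376.6,159.6), in the right stack. The cross-bar at (262,170) is to be left alone. The close crops c2 and c4 confirm this.

The measured sizes match the spec: tray 159×129 mm, roof about 190 mm wide, boiler about 294 mm wide. The steamer origin is about (0.733,-0.002) with yaw 1.84°. The tray is at (0.527,0.0535) with yaw -0.85°.

```bash
cat >> h.py <<'E'
from scipy.spatial.transform import Rotation as Ro
def need(pos,yaw=None):
    s=arm.get_state();R=Ro.from_euler('xyz',s["ee_rot"]).as_matrix()
    d=R.T@(np.array(pos)-s["eef_pos"]); y=np.degrees(s["ee_rot"][2])
    turn=None if yaw is None else y-yaw
    print("shift",np.round(d,4),"turn",turn,"|t",round(s["t"],2),"pos",np.round(s["eef_pos"],4),"rpy",np.round(np.degrees(s["ee_rot"]),2),"F",np.round(s["force"],1),"M",np.round(s["moment"],2),"w",round(s["width"],4),"q",np.round(s["q"],2))
E
python3 - <<'E'
from h import *
need((.45,-.25,.16),89.15)
for u in ((248,313),(267,304),(361,308),(347,292)): print(onz("top",u,.03))
E
```

```text
shift [0.2694 0.3176 0.0276] turn 23.694332795840893 |t 0.1 pos [ 0.2619 -0.6216  0.1872] rpy [-1.7999e+02 -9.0000e-02  1.1284e+02] F [ 0.1 -0.1 -1. ] M [-0.01  0.06  0.05] w 0.0878 q [-0.88  0.36  0.01 -0.   -1.22 -0.29]
[0.387848   0.17056425 0.03      ]
[0.40736118 0.12623456 0.03      ]
[ 0.39231044 -0.08994501  0.03      ]
[ 0.42984593 -0.05898563  0.03      ]
```

```bash
python3 -m handwheel '[[[0.05,0.269,0.318,0,24],[0.05,0.269,0.318,0,24],[0.05,0.269,0.318,0,24],[0.05,0.269,0.318,0,24],[0.05,0.269,0.318,0,24],[0.05,0.269,0.318,0,24],[0.05,0.269,0.318,0,24],[0.05,0.269,0.318,0,24],[0.05,0.269,0.318,0,24],[0.05,0.269,0.318,0,24],[0.05,0.269,0.318,0,24],[0.05,0.269,0.318,0,24]]]' 20
python3 - <<'E'
from h import *
need((.419,.055,.10),89.15)
E
```

```text
t: 1.1
eef_pos: [0.4515, -0.248, 0.1875]
ee_rot: [-3.141, -0.002, 1.555]
force: [-0.1, -0.5, -0.5]
width: 0.0497
shift [ 0.3023 -0.0373  0.088 ] turn -0.06626420951184286 |t 1.1 pos [ 0.4515 -0.248   0.1875] rpy [-1.7995e+02 -9.0000e-02  8.9080e+01] F [-0.1 -0.5 -0.5] M [-0.12  0.01 -0.03] w 0.0497 q [-0.12  0.1  -0.33 -0.   -1.14 -1.46]
```

```bash
python3 -m handwheel '[[[0.05,0.302,-0.037,0.04,0],[0.05,0.302,-0.037,0.04,0],[0.05,0.302,-0.037,0.04,0],[0.05,0.302,-0.037,0.04,0],[0.05,0.302,-0.037,0.04,0],[0.05,0.302,-0.037,0.088,0],[0.05,0.302,-0.037,0.088,0],[0.05,0.302,-0.037,0.088,0],[0.05,0.302,-0.037,0.088,0],[0.05,0.302,-0.037,0.088,0],[0.05,0.302,-0.037,0.088,0]]]'
python3 - <<'E'
from h import *
need((.419,.055,.012),89.15)
i=grab_frame("top");crop(i,230,200,130,100,6,"t1.png");i=grab_frame("side");crop(i,280,220,130,100,6,"s1.png")
E
```

```text
t: 2.02
eef_pos: [0.4194, 0.054, 0.1001]
ee_rot: [-3.141, -0.001, 1.555]
force: [-0.2, -0.0, -0.3]
width: 0.0498
shift [ 0.0009 -0.0004  0.0881] turn -0.05767378734267936 |t 2.02 pos [0.4194 0.054  0.1001] rpy [-1.7994e+02 -6.0000e-02  8.9090e+01] F [-0.2 -0.  -0.3] M [-0.02 -0.05 -0.01] w 0.0498 q [ 0.6   0.02 -0.64 -0.   -0.91 -2.18]
```

View pics/s1.png

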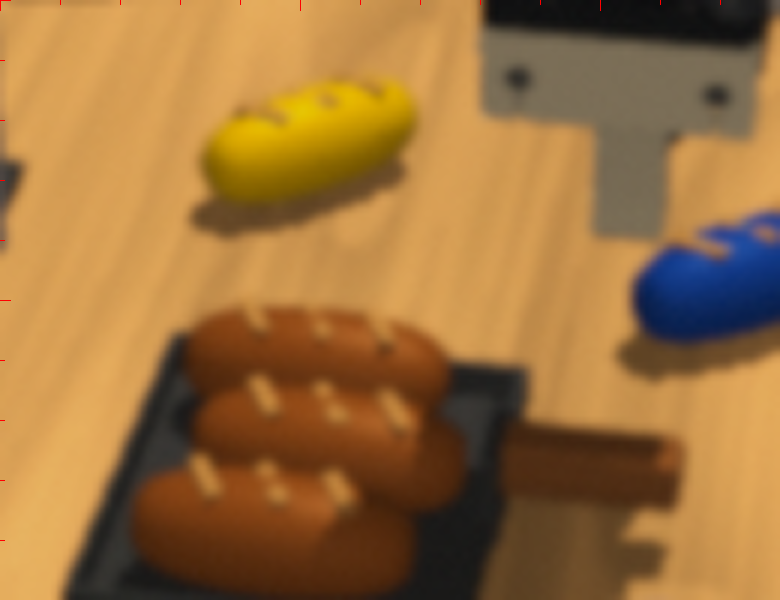

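View pics/t1.png

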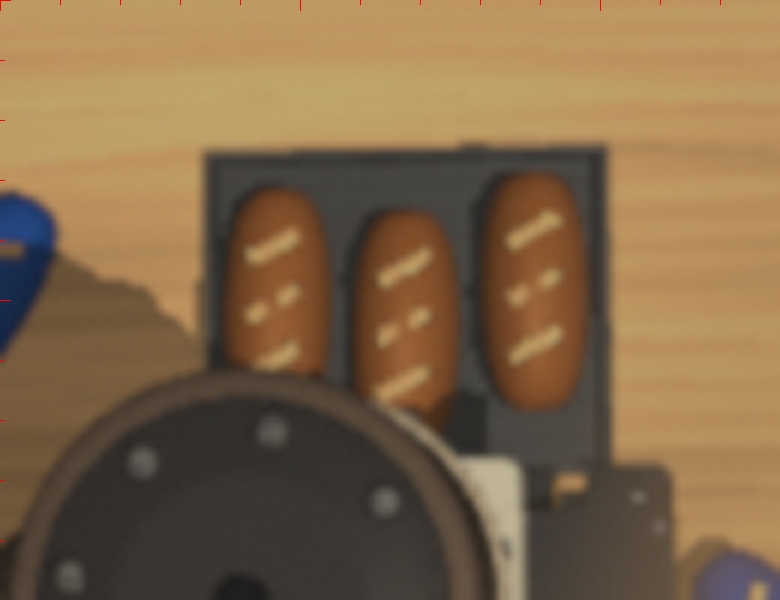

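```bash
python3 -m handwheel '[[[0.05,0.001,0,0.04,0],[0.05,0.001,0,0.07,0],[0.05,0.001,0,0.088,0],[0.05,0.001,0,0.088,0],[0.05,0.001,0,0.088,0]]]'
python3 - <<'E'
from h import *
need((.419,.055,.012),89.15)
i=grab_frame("side");crop(i,280,220,130,100,6,"s2.png")
E
```

```text
t: 2.53
eef_pos: [0.4198, 0.0538, 0.0126]
ee_rot: [-3.14, -0.001, 1.552]
force: [0.2, 0.6, 0.8]
width: 0.0502
shift [ 0.0012 -0.0008  0.0006] turn -0.2460430115882275 |t 2.53 pos [0.4198 0.0538 0.0126] rpy [-1.7993e+02 -4.0000e-02  8.8900e+01] F [0.2 0.6 0.8] M [-0.02 -0.05  0.02] w 0.0502 q [ 0.6   0.15 -0.75 -0.   -0.67 -2.18]
```

View pics/s2.png

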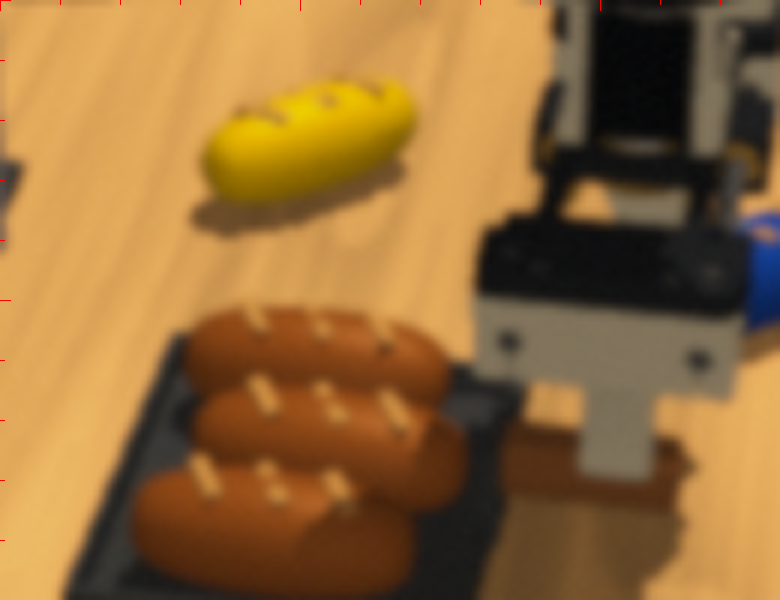

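The left finger, pixel around (383,296), sits beside the handle near its end, and nothing else is in the way. I'll close on it now.

```bash
python3 -m handwheel '[[[0.0,0.0,0,0.0,0],[0.0,0.0,0,0.0,0],[0.0,0.0,0,0.0,0],[0.0,0.0,0,0.0,0],[0.0,0.0,0,0.0,0],[0,0,0,0,0]]]' 30
python3 - <<'E'
from h import *
need((.53,.01,.012),91.85)
i=grab_frame("side");crop(i,280,220,130,100,6,"s3.png")
E
```

```text
t: 3.08
eef_pos: [0.4207, 0.0546, 0.0138]
ee_rot: [3.14, -0.002, 1.552]
force: [-0.2, -0.1, 0.1]
width: 0.0154
shift [-0.0426  0.1101  0.0018] turn -2.9104849150684657 |t 3.08 pos [0.4207 0.0546 0.0138] rpy [ 1.7993e+02 -1.3000e-01  8.8940e+01] F [-0.2 -0.1  0.1] M [-0.02 -0.01 -0.01] w 0.0154 q [ 0.6   0.15 -0.75 -0.   -0.67 -2.18]
```

View pics/s3.png

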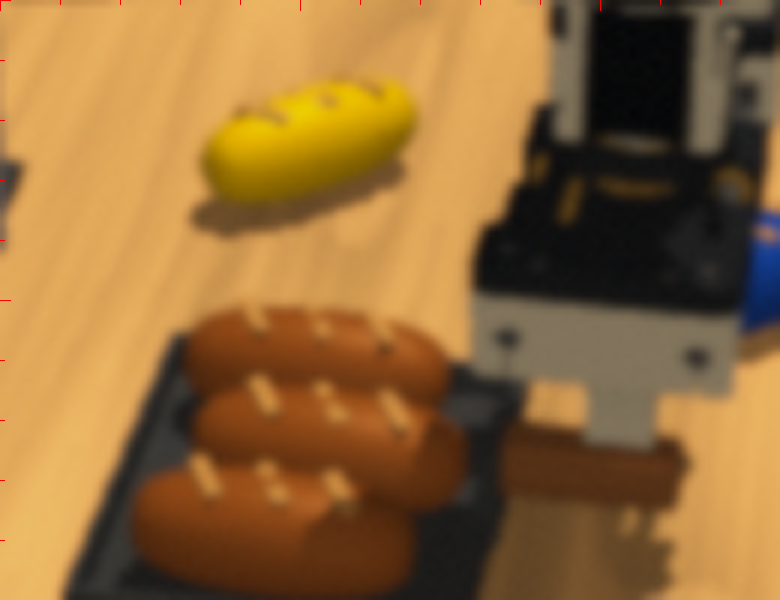

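```bash
python3 - <<'E'
from h import *
for uv in ((383,294),(383,300)):
  c,d=ray("side",uv)
  for y in (.06,.065,.072): print(uv,c+d*(y-c[1])/d[1])
print(proj("side",(.42,.065,.04)),proj("side",(.42,.065,.02)),proj("side",(.42,.072,.0138)))
s=arm.get_state();print(s['width'])
E
```

```text
(383, 294) [0.41983001 0.06       0.04370438]
(383, 294) [0.4194629 0.065     0.0470814]
(383, 294) [0.41894894 0.072      0.05180923]
(383, 300) [0.41924727 0.06       0.0295395 ]
(383, 300) [0.41888325 0.065      0.03299174]
(383, 300) [0.41837363 0.072      0.03782489]
[382.57657939 296.9842091 ] [382.16210121 305.38288558] [381.66877582 309.99936443]
0.011435720049186386
```

```bash
python3 - <<'E'
from h import *
for X in ((.4194,.079,.1),(.4194,.085,.1),(.4198,.079,.0126),(.4198,.085,.0126),(.4198,.085,.04)): print(X,proj("side",X))
p=camera_params("side");print(-p["R"].T@p["t"])
i=grab_frame("side");crop(i,330,210,100,100,6,"s4.png");s=arm.get_state();print(s['t'],s['width'],s['eef_pos'])
i=cv2.imread("pics/side0.png");crop(i,440,60,80,60,8,"s5.png")
E
```

```text
(0.4194, 0.079, 0.1) [383.4281732  274.74974185]
(0.4194, 0.085, 0.1) [383.1074876  276.43547484]
(0.4198, 0.079, 0.0126) [381.37643696 312.5737828 ]
(0.4198, 0.085, 0.0126) [381.05672245 314.36223389]
(0.4198, 0.085, 0.04) [381.62251248 302.79632218]
[0.35070198 1.00150952 0.67960443]
3.1833 0.007157313177395853 [0.42067006 0.05453747 0.01355623]
```

View pics/s4.png

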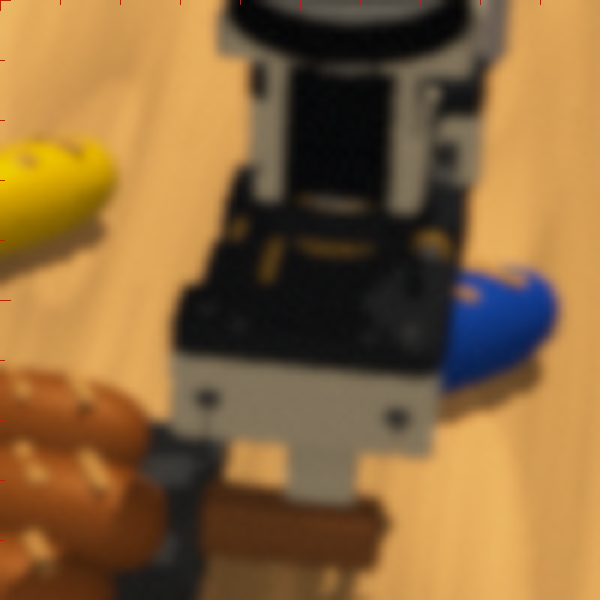

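View pics/s5.png

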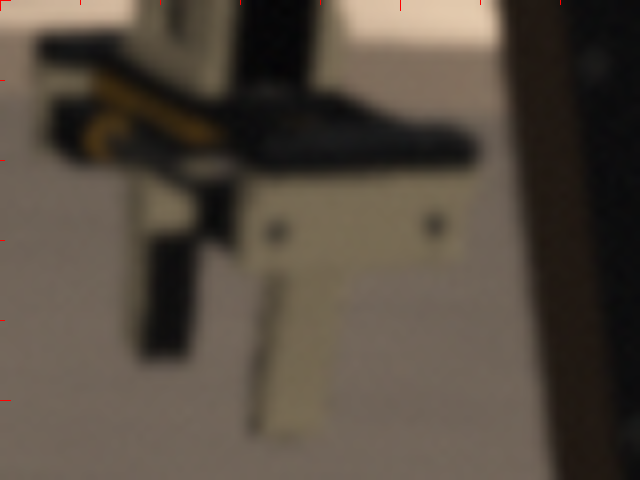

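```bash
python3 - <<'E'
from h import *
T=np.array([.2619,-.6216,.1872]);x=np.array([np.cos(1.9695),np.sin(1.9695),0])
for w in (-.044,.044,-.055,.055):
  for dz in (0,.03): print(w,dz,proj("side",T+w*x+[0,0,dz]))
p=proj("side",T);print(p)
E
```

```text
-0.044 0 [458.43201931 118.16259865]
-0.044 0.03 [459.40934943 107.97235639]
0.044 0 [471.46916145 127.37479803]
0.044 0.03 [472.61165164 116.77070123]
-0.055 0 [456.88337494 117.07059713]
-0.055 0.03 [457.84186566 106.9300636 ]
0.055 0 [473.18435007 128.58934456]
0.055 0.03 [474.34944451 117.93141888]
[464.80265642 122.65985503]
```

The fingers have closed to 7 mm without meeting the 20 mm handle. In the picture their tips, around (384,294), lie over the handle's top face. So the true tip height is about 45 mm, against a reported 14 mm. I'll reopen, then descend in small steps while watching the force.

```bash
python3 -m handwheel '[[[0.05,0,0,0,0],[0.05,0,0,0,0],[0.05,0,0,0,0],[0.05,0,0,0,0],[0.05,0,0,0,0],[0.05,0,0,0.003,0],[0.05,0,0,0.006,0],[0.05,0,0,0.006,0]]]' 
python3 - <<'E'
from h import *
need((.419,.055,.012),89.15)
i=grab_frame("side");crop(i,330,210,100,100,6,"s6.png")
i=grab_frame("top");crop(i,230,200,130,100,6,"t6.png");print(arm.get_state()['force'])
E
```

```text
t: 3.85
eef_pos: [0.4202, 0.0543, 0.0069]
ee_rot: [-3.142, -0.002, 1.552]
force: [-1.0, 0.0, -0.4]
width: 0.049
shift [ 0.0006 -0.0013 -0.0051] turn -0.21967315151439948 |t 3.85 pos [0.4202 0.0543 0.0069] rpy [-1.800e+02 -9.000e-02  8.893e+01] F [-1.   0.  -0.4] M [-0.08  0.    0.04] w 0.049 q [ 0.6   0.16 -0.76 -0.   -0.65 -2.18]
[0.57345739 0.5502156  0.17509194]
```

View pics/s6.png

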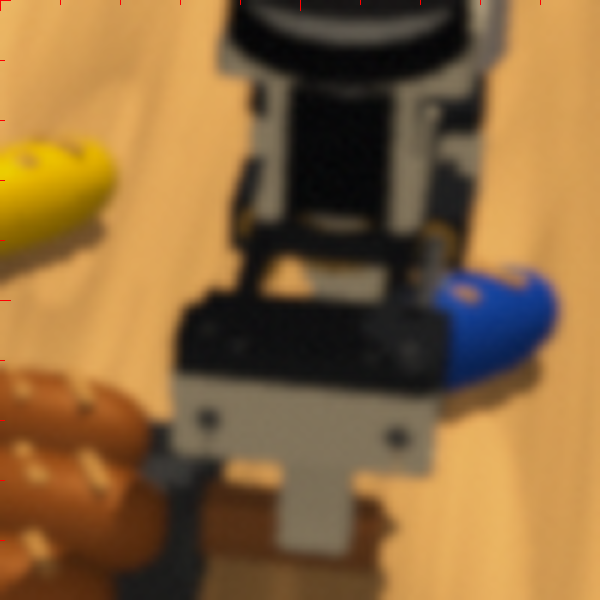

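View pics/t6.png

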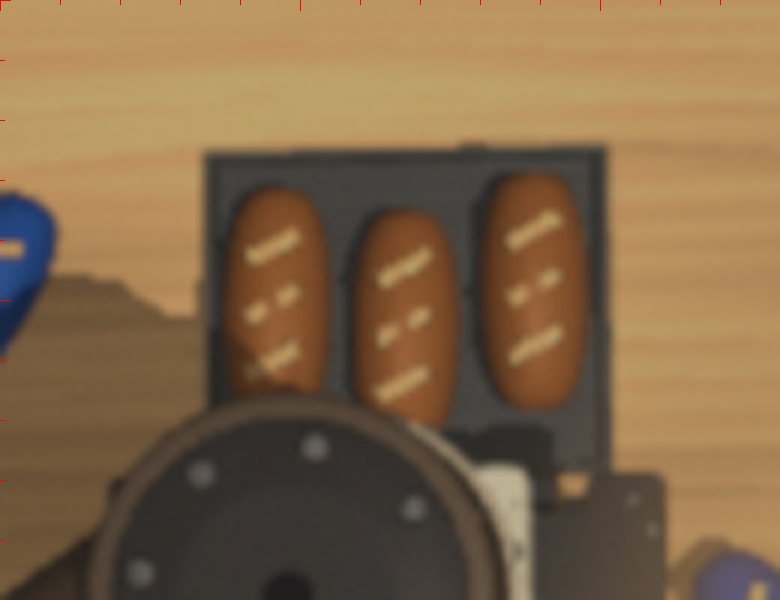

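Side view: the near fingertip is at (382,302), which puts it at z≈0.039 with TCP reported at 0.007. The visible fingers therefore end about 32 mm above the reported TCP. I'll keep descending in steps with force checks.

```bash
python3 -m handwheel '[[[0.05,0.0005,-0.001,0.006,0],[0.05,0.0005,-0.001,0.012,0],[0.05,0.0005,-0.001,0.012,0]]]' 
python3 - <<'E'
from h import *
need((.419,.055,-.016),89.15)
i=grab_frame("side");crop(i,330,210,100,100,6,"s7.png")
E
```

```text
t: 4.2
eef_pos: [0.4186, 0.0545, -0.0059]
ee_rot: [-3.14, -0.001, 1.552]
force: [-1.3, 0.3, -0.4]
width: 0.0499
shift [0.0005 0.0004 0.0101] turn -0.22626975286492268 |t 4.2 pos [ 0.4186  0.0545 -0.0059] rpy [-1.7992e+02 -4.0000e-02  8.8920e+01] F [-1.3  0.3 -0.4] M [-0.03 -0.   -0.05] w 0.0499 q [ 0.6   0.18 -0.77 -0.   -0.61 -2.19]
```

View pics/s7.png

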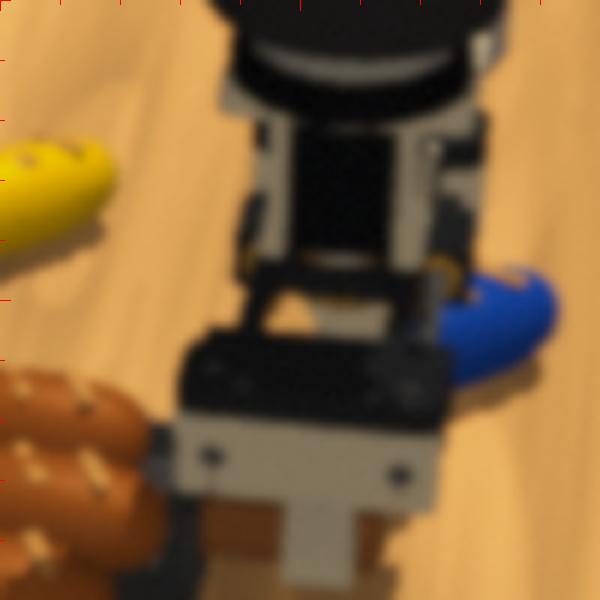

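The reported z is below the bench with no contact force, which confirms the offset. The tip at (383,307.5) is at z≈0.027. I'll go 11 mm further down and close.

```bash
python3 -m handwheel '[[[0.05,0,0,0.006,0],[0.05,0,0,0.011,0],[0.05,0,0,0.011,0],[0,0,0,0.011,0],[0,0,0,0.011,0],[0,0,0,0.011,0],[0,0,0,0.011,0],[0,0,0,0.011,0],[0,0,0,0.011,0]]]' 30
python3 - <<'E'
from h import *
need((.419,.055,-.016),89.15)
i=grab_frame("side");crop(i,330,210,100,100,6,"s8.png")
E
```

```text
t: 5.0
eef_pos: [0.4189, 0.0547, -0.0163]
ee_rot: [-3.141, -0.001, 1.552]
force: [-0.4, 0.9, 0.6]
width: 0.02
shift [ 0.0003  0.0001 -0.0003] turn -0.20445626274646145 |t 5.0 pos [ 0.4189  0.0547 -0.0163] rpy [-1.7995e+02 -5.0000e-02  8.8950e+01] F [-0.4  0.9  0.6] M [0.15 0.11 0.13] w 0.02 q [ 0.6   0.2  -0.78 -0.   -0.58 -2.19]
```

View pics/s8.png

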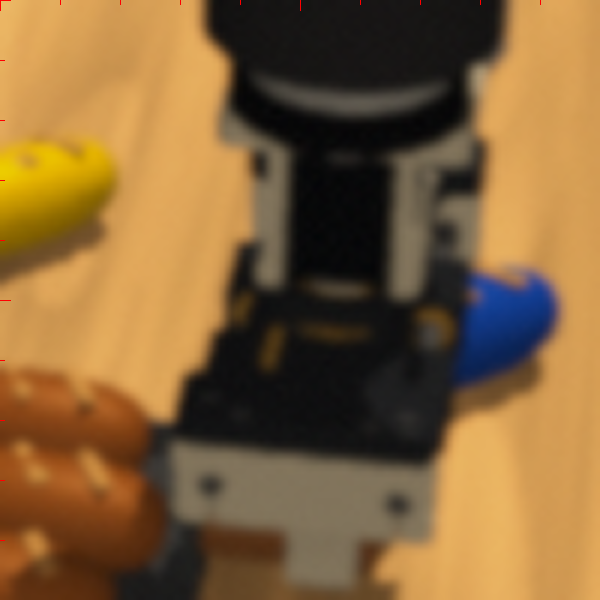

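The grip is good: the opening reads 20.0 mm, which is the handle's width. Next I slide the tray to a point in front of the mouth, aligned with the steamer at yaw 1.84°.

```bash
python3 -m handwheel '[[[0,-0.001,0.001,0,0],[0,-0.004,0.003,0,-0.2],[0,-0.008,0.007,0,-0.4],[0,-0.013,0.011,0,-0.6],[0,-0.019,0.017,0,-0.9],[0,-0.025,0.022,0,-1.1],[0,-0.031,0.027,0,-1.4],[0,-0.037,0.033,0,-1.7],[0,-0.043,0.038,0,-2],[0,-0.048,0.043,0,-2.2],[0,-0.053,0.047,0,-2.4],[0,-0.057,0.051,0,-2.6],[0,-0.060,0.054,0,-2.8],[0,-0.062,0.056,0,-2.9],[0,-0.0635,0.057,0,-2.9],[0,-0.064,0.057,0,-2.9],[0,-0.064,0.057,0,-2.9]]]'
python3 - <<'E'
from h import *
need((.475,-.0101,-.0163),91.84)
i=grab_frame("side");crop(i,200,200,130,100,6,"s9.png")
i=grab_frame("top");crop(i,230,110,160,125,5,"t9.png")
E
```

```text
t: 6.47
eef_pos: [0.4753, -0.0108, -0.0163]
ee_rot: [-3.141, -0.001, 1.603]
force: [-1.3, 2.1, 2.3]
width: 0.0194
shift [ 0.0007 -0.0003 -0.    ] turn 0.007312907299265703 |t 6.47 pos [ 0.4753 -0.0108 -0.0163] rpy [-1.7998e+02 -5.0000e-02  9.1850e+01] F [-1.3  2.1  2.3] M [0.67 0.3  0.34] w 0.0194 q [ 0.39  0.28 -0.67 -0.   -0.62 -1.93]
```

View pics/s9.png

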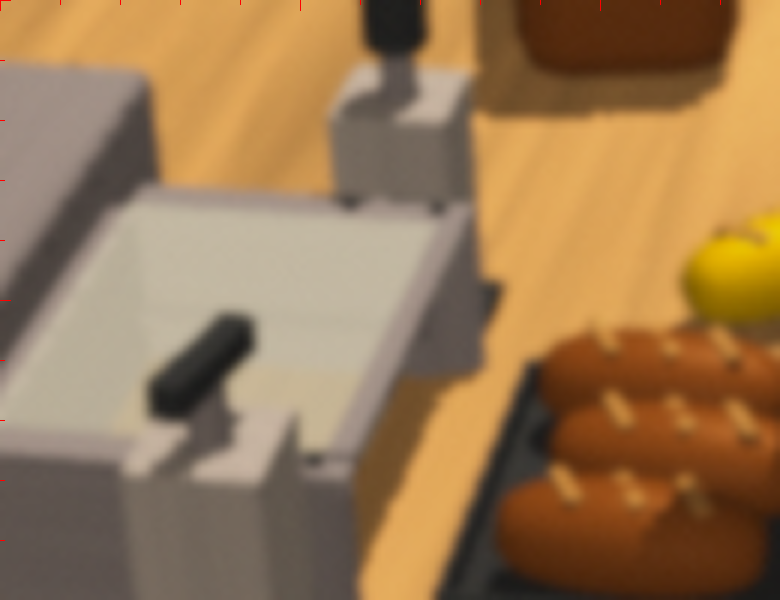

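View pics/t9.png

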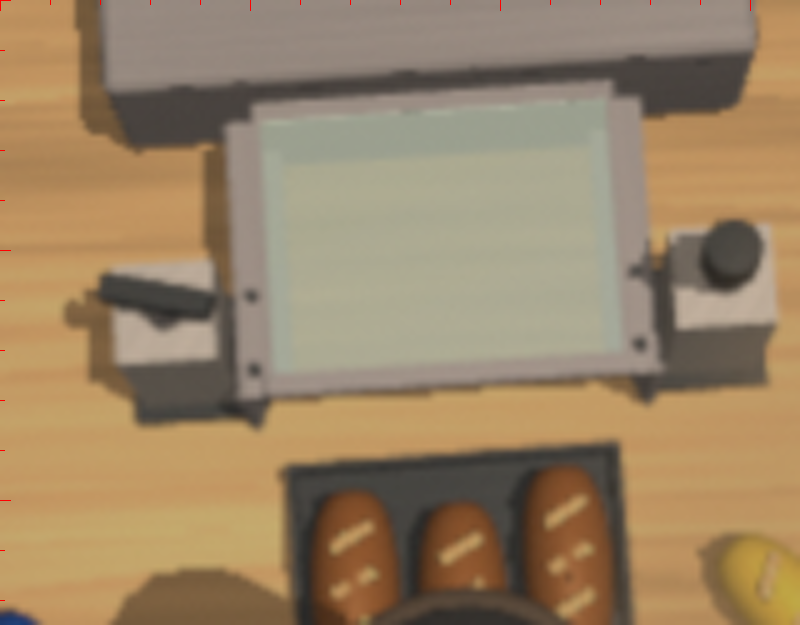

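```bash
cat >> h.py <<'E'
SO=np.array([.733,-.0018]);SY=np.radians(1.84)
def st(p):
    d=np.array(p)[:2]-SO;c,s=np.cos(SY),np.sin(SY);return np.array([c*d[0]+s*d[1],-s*d[0]+c*d[1]])
def wld(p):
    c,s=np.cos(SY),np.sin(SY);return SO+np.array([c*p[0]-s*p[1],s*p[0]+c*p[1]])
E
python3 - <<'E'
from h import *
a=onz("top",(287.2,203.4),.015);b=onz("top",(353.6,198.6),.015);print(a,b,st(a),st(b),np.linalg.norm(a-b))
s=arm.get_state();print(st(s['eef_pos']))
for y in(.092,-.092):
    print(proj("top",(*wld((-.065,y)),0.0)),proj("top",(*wld((-.065,y)),0.066)))
E
```

```text
[0.64383197 0.07589682 0.015     ] [ 0.65056171 -0.08253618  0.015     ] [-0.08662732  0.08051981] [-0.0849881  -0.07804757] 0.15857585700615137
[-0.25780947 -0.00058522]
[282.52726864 196.01799108] [279.82841584 190.39453893]
[358.51249309 191.2936035 ] [360.1681921  185.39105639]
```

```bash
python3 - <<'E'
from h import *
for uv in ((358.5,285),(402.5,288),(358.5,296),(402,299.5),(377.5,307),(390,307)):
  c,d=ray("side",uv)
  for y in (.075,.09,.11): print(uv,y,np.round(c+d*(y-c[1])/d[1],4))
E
```

```text
(358.5, 285) 0.075 [0.4666 0.075  0.0692]
(358.5, 285) 0.09 [0.4647 0.09   0.0791]
(358.5, 285) 0.11 [0.4622 0.11   0.0922]
(402.5, 288) 0.075 [0.3823 0.075  0.0717]
(402.5, 288) 0.09 [0.3818 0.09   0.0816]
(402.5, 288) 0.11 [0.3811 0.11   0.0947]
(358.5, 296) 0.075 [0.4661 0.075  0.0437]
(358.5, 296) 0.09 [0.4642 0.09   0.054 ]
(358.5, 296) 0.11 [0.4617 0.11   0.0677]
(402, 299.5) 0.075 [0.3818 0.075  0.0453]
(402, 299.5) 0.09 [0.3813 0.09   0.0556]
(402, 299.5) 0.11 [0.3806 0.11   0.0693]
(377.5, 307) 0.075 [0.4282 0.075  0.0221]
(377.5, 307) 0.09 [0.4269 0.09   0.0328]
(377.5, 307) 0.11 [0.4253 0.11   0.0469]
(390, 307) 0.075 [0.4039 0.075  0.025 ]
(390, 307) 0.09 [0.403  0.09   0.0356]
(390, 307) 0.11 [0.4019 0.11   0.0498]
```

Top view: the tray's front corners are at (287,203) and (354,199). In the steamer frame the tray is 1 mm left of centre, within 0.6° of square, and its front edge is 21 mm before the mouth. The gripper's bracket extends about 42 mm forward of the tool. So I'll insert to about 25 mm short with this grasp, then regrasp further back for the last stretch.

```bash
python3 -m handwheel '[[[0,-0.0005,0.001,0,0],[0,-0.001,0.004,0,0],[0,-0.001,0.008,0,0],[0,-0.001,0.013,0,0],[0,-0.001,0.019,0,0],[0,-0.001,0.025,0,0],[0,-0.001,0.031,0,0],[0,-0.001,0.037,0,0],[0,-0.001,0.043,0,0],[0,-0.001,0.049,0,0],[0,-0.001,0.055,0,0],[0,-0.001,0.060,0,0],[0,-0.001,0.064,0,0],[0,-0.001,0.067,0,0],[0,-0.001,0.069,0,0],[0,-0.001,0.07,0,0],[0,-0.001,0.07,0,0]]]'
python3 - <<'E'
from h import *
need((*wld((-.132,-.0016)),-.0163),91.84)
print(st(arm.get_state()['eef_pos']))
i=grab_frame("side");crop(i,200,200,130,100,6,"s10.png")
i=grab_frame("top");crop(i,230,110,160,125,5,"t10.png")
E
```

```text
t: 7.98
eef_pos: [0.5418, -0.0111, -0.0164]
ee_rot: [-3.135, 0.001, 1.602]
force: [-11.8, -0.9, 15.6]
width: 0.0197
shift [ 0.0016  0.0594 -0.0004] turn -0.05912539918222137 |t 7.98 pos [ 0.5418 -0.0111 -0.0164] rpy [-1.7964e+02  5.0000e-02  9.1780e+01] F [-11.8  -0.9  15.6] M [-0.26  4.1  -0.02] w 0.0197 q [ 0.34  0.37 -0.52 -0.   -0.69 -1.88]
[-0.19140316 -0.00313322]
```

View pics/s10.png

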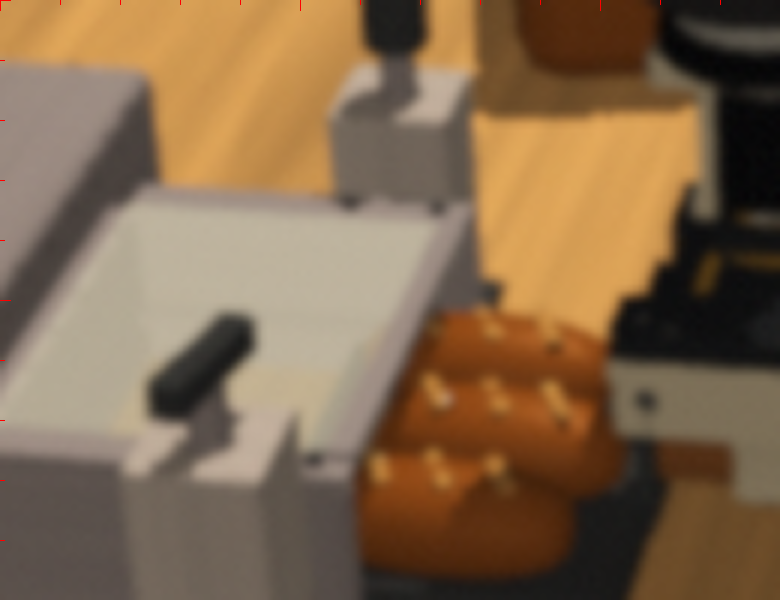

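View pics/t10.png

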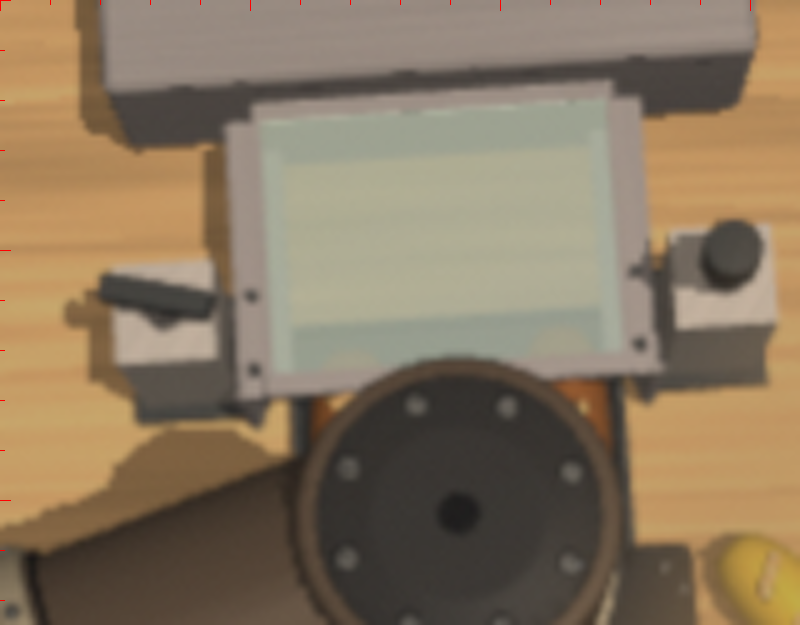

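```bash
python3 - <<'E'
from h import *
need((*wld((-.132,-.0016)),-.0163),91.84)
i=grab_frame("top");crop(i,270,165,110,50,7,"t11.png")
i=grab_frame("side");crop(i,240,240,110,80,7,"s11.png")
E
```

```text
shift [ 0.0016  0.0594 -0.0004] turn -0.057387287351559735 |t 8.08 pos [ 0.5418 -0.011  -0.0163] rpy [-1.7966e+02  5.0000e-02  9.1780e+01] F [-11.3  -1.1  14.8] M [-0.36  4.03  0.04] w 0.0201 q [ 0.34  0.37 -0.52 -0.   -0.69 -1.88]
```

View pics/t11.png

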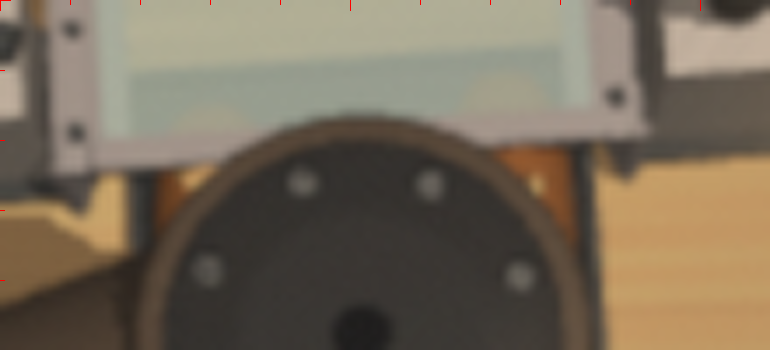

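View pics/s11.png

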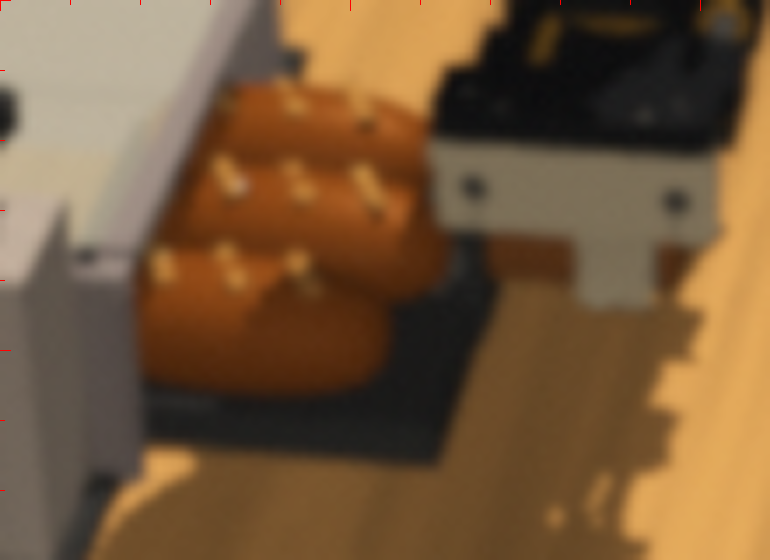

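```bash
python3 - <<'E'
from h import *
i=cv2.imread("pics/t11.png")
for uv in ((288.3,190),(288.3,199),(352.9,187.5),(353.6,193),(355.4,207.9)): print(uv,st(onz("top",uv,.015)))
g=cv2.cvtColor(grab_frame("top"),cv2.COLOR_BGR2GRAY).astype(int)
for r in range(188,212,3): print(r,g[r,283:296],g[r,346:362])
E
```

```text
(288.3, 190) [-0.0543351   0.07620507]
(288.3, 199) [-0.07615959  0.07734325]
(352.9, 187.5) [-0.05802926 -0.07819436]
(353.6, 193) [-0.07145852 -0.07896084]
(355.4, 207.9) [-0.10764034 -0.0808053 ]
188 [124 134 136 135 132 129 127 125 123 122 122 116 112] [ 99  96  92  86  79  63  50  64  82  98 100  85  69  69  81 102]
191 [104 143 162 160 129  84  61  50  44  52  63  72  86] [136 123  96  89  82  69  56  58  81 138 159 160 152 144 153 161]
194 [148 165 167 163 133  90  66  54  45  53  65  69  68] [ 75  76  81  86  84  74  59  57  77 131 156 161 163 162 161 162]
197 [164 165 164 162 133  90  66  53  45  50  57  64  71] [ 76  78  76  76  75  71  61  57  73 115 147 158 160 159 159 160]
200 [126 139 140 137 118  85  63  49  44  55  68  72  70] [ 54  65  77  80  76  68  57  52  70 106 145 159 161 161 161 160]
203 [71 63 54 46 41 39 40 46 61 71 74 66 53] [ 60  52  61  74  80  76  66  55  66  93 140 159 162 161 161 160]
206 [50 51 49 47 45 42 42 56 68 72 65 54 49] [ 59  55  56  62  75  81  77  66  63  84 137 161 163 163 162 162]
209 [57 58 58 50 44 43 52 66 73 72 59 49 47] [ 58  58  57  59  74  84  83  77  71  80 121 148 155 156 155 154]
```

```bash
python3 - <<'E'
from h import *
i=grab_frame("side");crop(i,230,130,220,200,3,"s12.png")
i=grab_frame("top");crop(i,230,160,220,150,3,"t12.png")
need((0,0,0))
E
```

```text
shift [ 0.0279 -0.5413 -0.0132] turn None |t 8.33 pos [ 0.5418 -0.0111 -0.0164] rpy [-1.7966e+02  5.0000e-02  9.1790e+01] F [-10.2  -1.2  15.2] M [-0.3   3.98  0.02] w 0.0197 q [ 0.34  0.37 -0.52 -0.   -0.69 -1.88]
```

View pics/s12.png

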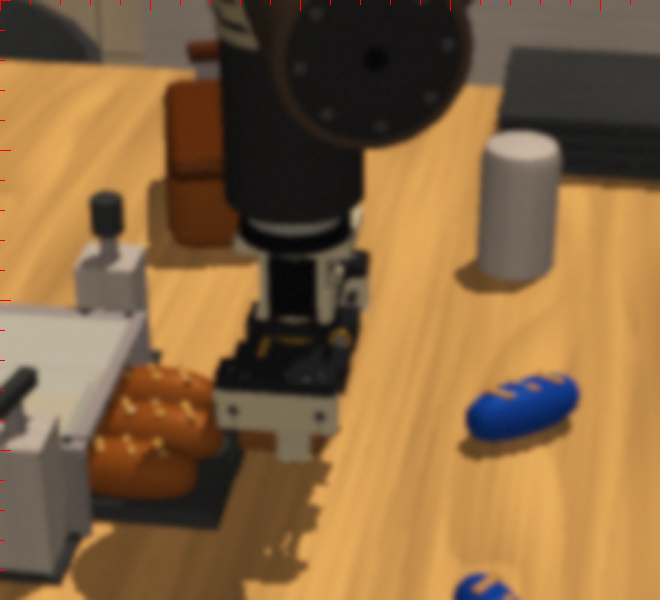

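View pics/t12.png

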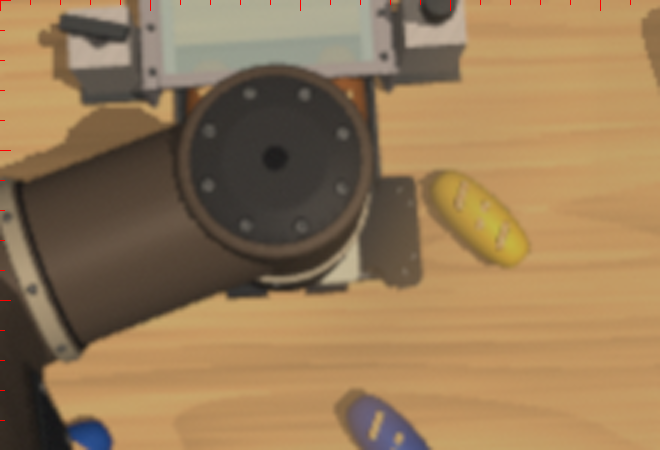

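```bash
python3 - <<'E'
from h import *
def ony(n,uv,y):
  c,d=ray(n,uv); return c+d*(y-c[1])/d[1]
a=ony("side",(349.2,310),.105);print(a, a[0]-.5268)
b=ony("side",(295.7,290),.045);print(b,b[0]-(.5418+.107))
# tray rear-left corner at rim
for uv in ((230+220/3,130+525/3),(240+435/7,240+462/7)): print(onz("side",uv,.0),onz("side",uv,.015))
# handle top visible? rear bottom corner expected
s=arm.get_state()
c,sn=np.cos(SY),np.sin(SY)
rc=s['eef_pos'][:2]+np.array([c*.042-sn*.082,sn*.042+c*.082]);print("expected rear left corner",rc)
E
```

```text
[0.47964748 0.105      0.02979181] -0.047152521869518016
[0.59943439 0.045      0.02266406] -0.049365605416760716
[0.58008244 0.06291209 0.        ] [0.57501963 0.0836285  0.015     ]
[0.58170064 0.06677012 0.        ] [0.57660211 0.08740137 0.015     ]
expected rear left corner [0.58117092 0.07223957]
```

```bash
python3 -m handwheel '[[[0,0,-0.001,-0.0005,0],[0,0,-0.002,-0.001,0],[0,0,-0.002,-0.001,0]]]'
python3 - <<'E'
from h import *
need((*wld((-.132,-.0016)),-.0163),91.84)
def ony(n,uv,y):
  c,d=ray(n,uv); return c+d*(y-c[1])/d[1]
for y in (0,.01,.02): print(ony("side",(240+615/7,283.6),y))
E
```

```text
t: 8.58
eef_pos: [0.5398, -0.0113, -0.0156]
ee_rot: [-3.136, 0.001, 1.601]
force: [1.4, -0.8, -1.9]
width: 0.02
shift [0.0018 0.0615 0.0004] turn -0.08856746057540477 |t 8.58 pos [ 0.5398 -0.0113 -0.0156] rpy [-1.7966e+02  5.0000e-02  9.1750e+01] F [ 1.4 -0.8 -1.9] M [-0.1  -0.27 -0.07] w 0.02 q [ 0.34  0.37 -0.52 -0.   -0.69 -1.88]
[0.54080969 0.         0.01601226]
[0.53891147 0.01       0.02263818]
[0.53701326 0.02       0.0292641 ]
```

Raising 1 mm cleared the force. I had been pressing the tray onto the bench, because the tool's 0.34° tilt makes it dip as it slides. I'll continue with a small upward compensation.

```bash
python3 -m handwheel '[[[0,0,0.001,0,0],[0,0.0005,0.004,0,0],[0,0.001,0.008,0,0],[0,0.001,0.013,-0.0001,0],[0,0.001,0.019,-0.0001,0],[0,0.001,0.025,-0.0002,0],[0,0.001,0.031,-0.0003,0],[0,0.001,0.037,-0.0003,0],[0,0.001,0.043,-0.0004,0],[0,0.001,0.049,-0.0004,0],[0,0.001,0.054,-0.0005,0],[0,0.001,0.057,-0.0005,0],[0,0.001,0.059,-0.0005,0],[0,0.001,0.060,-0.0005,0],[0,0.001,0.060,-0.0005,0]]]'
python3 - <<'E'
from h import *
need((*wld((-.132,-.0016)),-.0163),91.84)
print(st(arm.get_state()['eef_pos']))
E
```

```text
t: 9.83
eef_pos: [0.6, -0.0085, -0.0154]
ee_rot: [-3.136, 0.001, 1.601]
force: [-1.5, -0.2, -2.4]
width: 0.0195
shift [0.0008 0.0012 0.0009] turn -0.08676258583334118 |t 9.83 pos [ 0.6    -0.0085 -0.0154] rpy [-1.7968e+02  5.0000e-02  9.1750e+01] F [-1.5 -0.2 -2.4] M [-0.09  0.23 -0.01] w 0.0195 q [ 0.31  0.44 -0.39 -0.   -0.75 -1.85]
[-0.13319425 -0.00242686]
```

```bash
python3 -m handwheel '[[[0.04,0,0,0,0],[0.04,0,0,0,0],[0.04,0,0,0,0],[0.04,0,-0.004,0,0],[0.04,0,-0.009,0,0],[0.04,0,-0.011,0,0],[0.04,0,-0.011,0,0],[0,0,-0.011,0,0],[0,0,-0.011,0,0],[0,0,-0.011,0,0],[0,0,-0.011,0,0],[0,0,-0.011,0,0]]]' 30
python3 - <<'E'
from h import *
need((*wld((-.118,-.002)),-.0154),91.84)
print(st(arm.get_state()['eef_pos']))
i=grab_frame("side");crop(i,190,170,170,130,4,"s13.png")
i=grab_frame("top");crop(i,230,110,160,125,5,"t13.png")
E
```

```text
t: 10.83
eef_pos: [0.5891, -0.0088, -0.0154]
ee_rot: [-3.136, 0.001, 1.601]
force: [-0.2, -0.0, -0.5]
width: 0.0198
shift [ 0.0004  0.0261 -0.0001] turn -0.0849134254533368 |t 10.83 pos [ 0.5891 -0.0088 -0.0154] rpy [-1.7968e+02  5.0000e-02  9.1760e+01] F [-0.2 -0.  -0.5] M [ 0.04 -0.04  0.05] w 0.0198 q [ 0.32  0.43 -0.41 -0.   -0.74 -1.86]
[-0.14405877 -0.00241015]
```

View pics/s13.png

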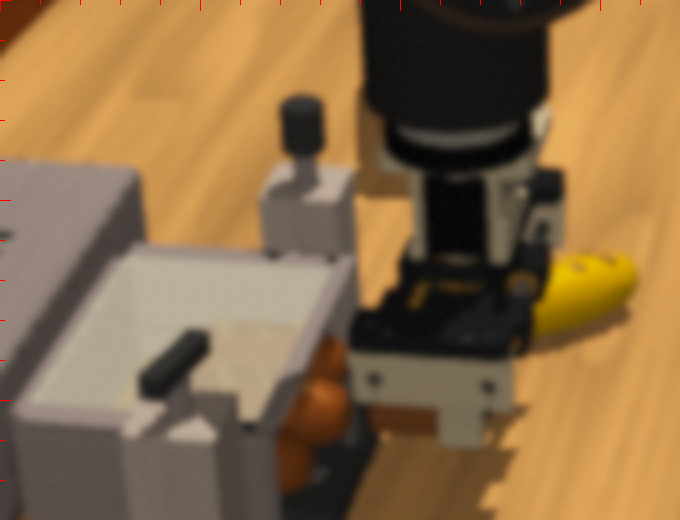

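View pics/t13.png

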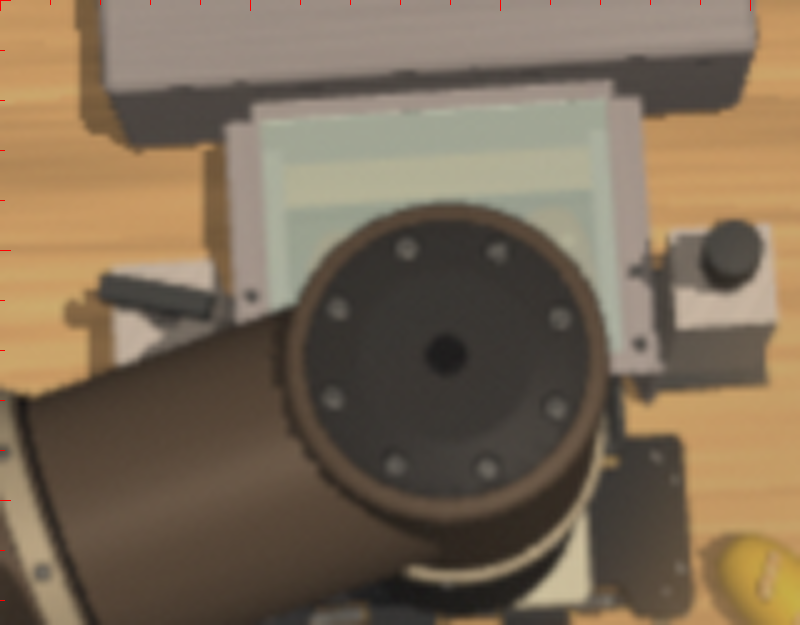

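The handle is regripped further back, with opening 19.8 mm. In the top view a strip of bench about 25 mm wide is still visible under the roof ahead of the tray. Now the final push.

```bash
python3 -m handwheel '[[[0,0,0.001,0,0],[0,0,0.004,0,0],[0,0,0.008,0,0],[0,0,0.012,-0.0001,0],[0,0,0.016,-0.0001,0],[0,0,0.019,-0.0001,0],[0,0,0.022,-0.0002,0],[0,0,0.024,-0.0002,0],[0,0,0.025,-0.0002,0],[0,0,0.026,-0.0002,0],[0,0,0.027,-0.0002,0],[0,0,0.027,-0.0002,0]]]'
python3 - <<'E'
from h import *
need((*wld((-.118,-.002)),-.0154),91.84)
print(st(arm.get_state()['eef_pos']))
E
```

```text
t: 11.93
eef_pos: [0.6137, -0.0087, -0.0154]
ee_rot: [-3.132, 0.002, 1.601]
force: [-7.1, -0.0, 6.7]
width: 0.0199
shift [ 0.0011  0.0014 -0.    ] turn -0.11180468618599093 |t 11.93 pos [ 0.6137 -0.0087 -0.0154] rpy [-1.7945e+02  9.0000e-02  9.1730e+01] F [-7.1 -0.   6.7] M [-0.2   2.6  -0.01] w 0.0199 q [ 0.3   0.46 -0.35 -0.   -0.77 -1.84]
[-0.11942585 -0.00305622]
```

```bash
python3 -m handwheel '[[[0,0,0.001,-0.0005,0],[0,0,0.003,-0.0006,0],[0,0,0.005,-0.0006,0],[0,0,0.006,-0.0006,0],[0,0,0.006,-0.0006,0]]]'
python3 - <<'E'
from h import *
need((*wld((-.118,-.002)),-.0154),91.84)
print(st(arm.get_state()['eef_pos']))
i=grab_frame("top");crop(i,230,110,160,125,5,"t14.png")
i=grab_frame("side");crop(i,190,170,170,130,4,"s14.png")
E
```

```text
t: 12.35
eef_pos: [0.6146, -0.009, -0.0154]
ee_rot: [-3.123, 0.002, 1.6]
force: [-17.5, 3.3, 12.7]
width: 0.0194
shift [0.0014 0.0006 0.    ] turn -0.16350812309433138 |t 12.35 pos [ 0.6146 -0.009  -0.0154] rpy [-1.7894e+02  1.4000e-01  9.1680e+01] F [-17.5   3.3  12.7] M [1.42 6.17 0.01] w 0.0194 q [ 0.3   0.47 -0.34 -0.   -0.78 -1.84]
[-0.11856586 -0.00341248]
```

View pics/t14.png

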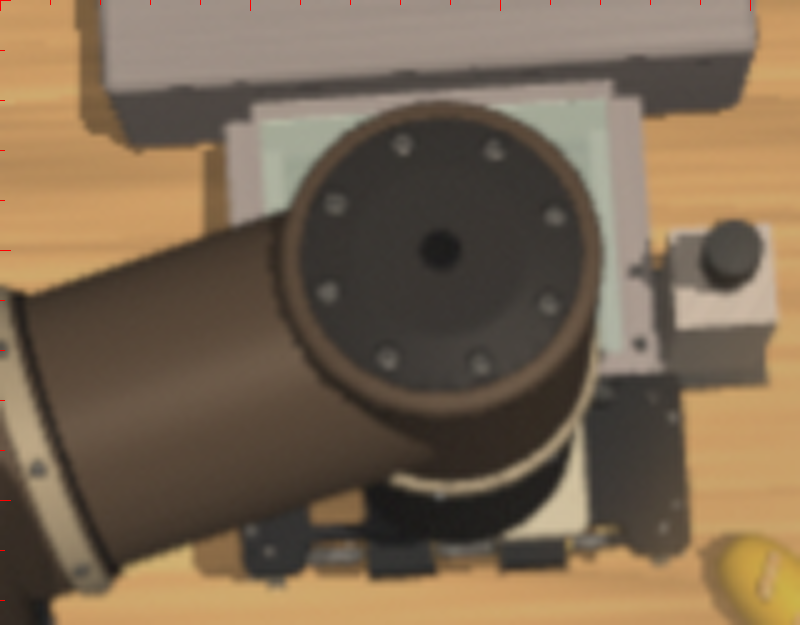

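View pics/s14.png

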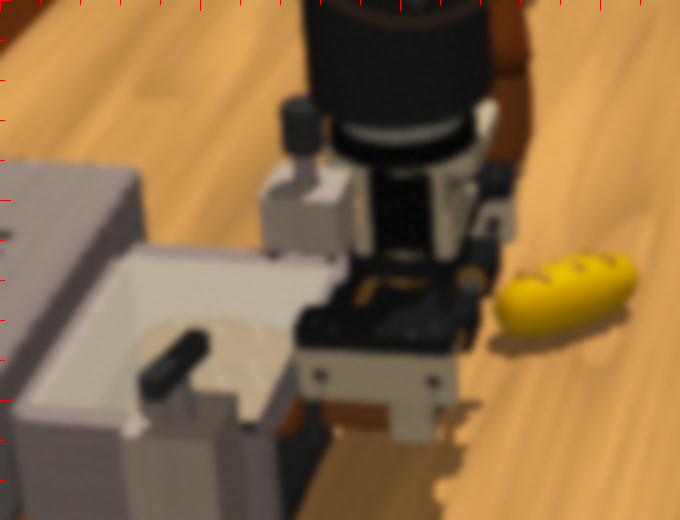

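The last 10 N of push gained only 0.9 mm, so it's against something solid, and the tool position (-118.6 mm) matches home (-118). I'll release, back off and check that it was the rear stop.

```bash
python3 -m handwheel '[[[0.05,0,0,0,0],[0.05,0,0,0,0],[0.05,0,0,0,0],[0.05,0,0,0,0],[0.05,0,-0.005,0,0],[0.05,0,-0.015,0,0],[0.05,0,-0.03,0,0],[0.05,0,-0.045,0,0],[0.05,0,-0.055,-0.01,0],[0.05,0,-0.06,-0.04,0],[0.05,0,-0.06,-0.08,0],[0.05,0,-0.06,-0.12,0],[0.05,0,-0.06,-0.14,0],[0.05,0,-0.06,-0.14,0]]]'
python3 - <<'E'
from h import *
need((*wld((-.118,-.002)),-.0154),91.84)
i=grab_frame("top");crop(i,230,110,160,125,5,"t15.png");cv2.imwrite("pics/t15f.png",i)
i=grab_frame("side");crop(i,190,170,170,130,4,"s15.png")
E
```

```text
t: 13.62
eef_pos: [0.5598, -0.0099, 0.1315]
ee_rot: [-3.133, 0.001, 1.601]
force: [0.6, 0.5, 0.2]
width: 0.0501
shift [0.0008 0.0567 0.1464] turn -0.11690971143039519 |t 13.62 pos [ 0.5598 -0.0099  0.1315] rpy [-1.7948e+02  5.0000e-02  9.1720e+01] F [0.6 0.5 0.2] M [ 0.02 -0.2  -0.02] w 0.0501 q [ 0.33  0.22 -0.32 -0.   -1.04 -1.87]
```

View pics/t15.png

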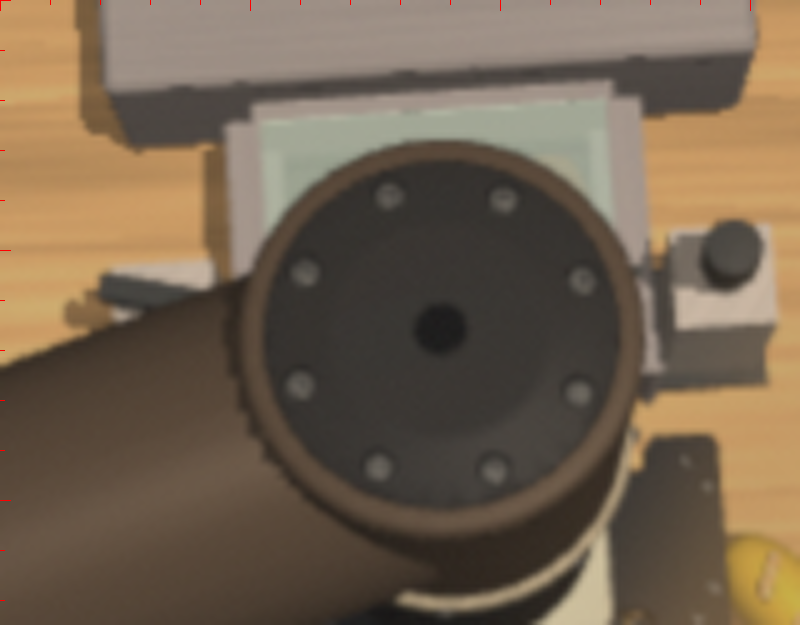

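View pics/s15.png

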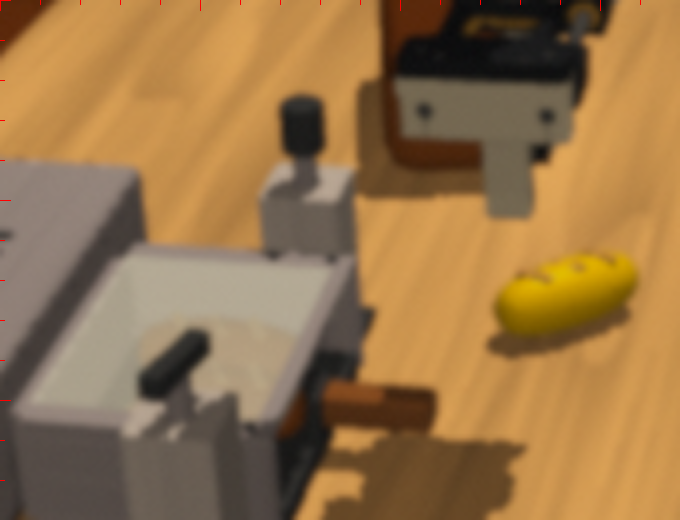

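```bash
python3 - <<'E'
from h import *
for dx in (0,-.005,-.01):
  print(dx,[np.round(proj("side",(*wld((x+dx,y)),z)),1) for x,y,z in ((-.126,.01,.04),(-.126,.01,.02),(-.126,-.01,.04),(-.066,.01,.02),(-.065,.08,0),(-.065,.08,.015))])
i=grab_frame("side");crop(i,240,245,80,60,9,"s16.png")
E
```

```text
0 [array([296.5, 272.1]), array([296.8, 280.1]), array([298.3, 267.2]), array([269.2, 278. ]), array([261.2, 304.4]), array([260.7, 298.4])]
-0.005 [array([298.8, 272.3]), array([299.1, 280.3]), array([300.6, 267.3]), array([271.5, 278.2]), array([263.6, 304.6]), array([263.1, 298.6])]
-0.01 [array([301.2, 272.5]), array([301.4, 280.5]), array([302.9, 267.5]), array([273.8, 278.3]), array([266. , 304.8]), array([265.5, 298.8])]
```

View pics/s16.png

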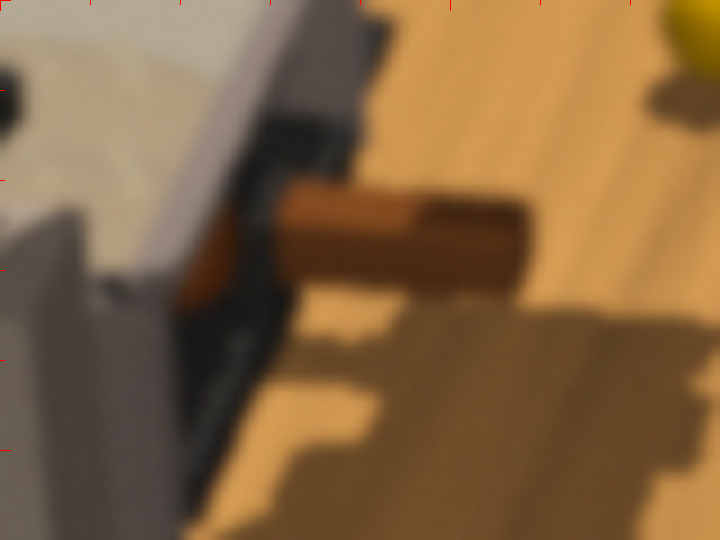

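```bash
python3 - <<'E'
from h import *
for x,y,o in ((-.0525,-.1025,(275,220.5)),(-.0525,-.1475,(278.8,212)),(-.0075,-.1475,(260,211)),(-.0075,-.1025,(255.5,219.7))):
  print(proj("side",(*wld((x,y)),.1)),o)
for y in (.0952,-.0952): print(proj("side",(*wld((-.065,y)),.072)))
for y in (.1475,-.1475): print(proj("side",(*wld((.075,y)),.095)),proj("side",(*wld((.265,y)),.095)))
i=cv2.imread("pics/side0.png");crop(i,95,200,190,120,4,"s17.png")
i=grab_frame("top");crop(i,270,115,100,60,8,"t17.png")
E
```

```text
[273.17413788 220.40304798] (275, 220.5)
[277.70202183 211.64558315] (278.8, 212)
[258.73157727 210.53790878] (260, 211)
[253.66761017 219.21288252] (255.5, 219.7)
[256.87144697 278.69674494]
[278.52225572 233.35388173]
[178.12962607 277.48767394] [ 88.25247918 269.97818986]
[224.7519111  210.48852405] [149.3053759  206.15670059]
```

View pics/s17.png

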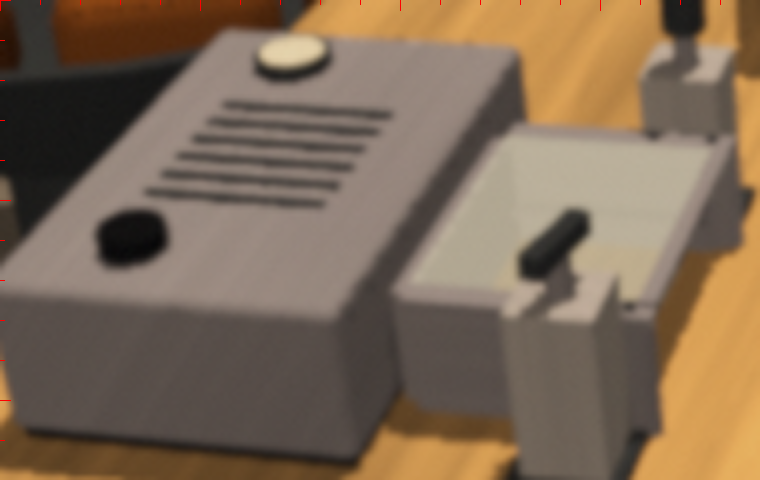

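View pics/t17.png

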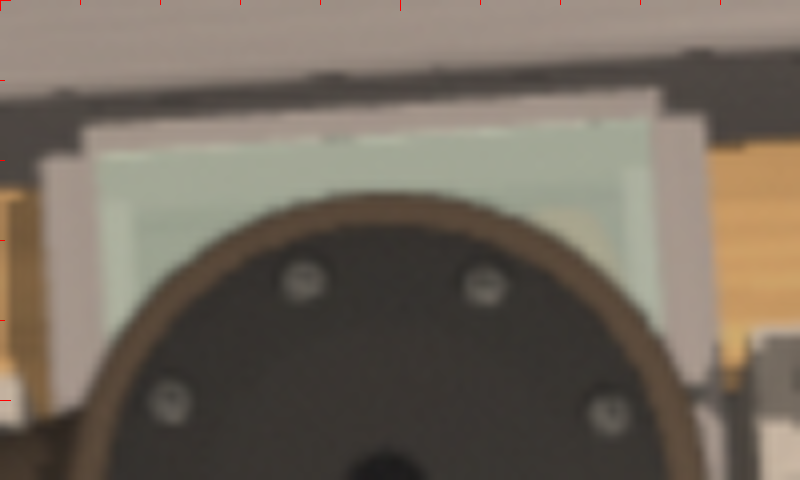

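The handle end is at (298.9,267.6), against a home prediction of (298.3,267.2). The fixed steamer corners show the same +1 to 1.8 px column bias in the side view, so the tray is home to about 1 mm. No bench strip is left at the rear stop either. Now to the knob rod, approaching from above.

```bash
python3 - <<'E'
from h import *
need((.707,-.1274,.165),91.84)
E
```

```text
shift [-0.1213  0.1468 -0.0429] turn -0.17854440906013735 |t 13.82 pos [ 0.5559 -0.0105  0.1247] rpy [-1.7886e+02  1.3000e-01  9.1660e+01] F [ 0.9  0.7 -0.8] M [ 0.05 -0.14 -0.05] w 0.0499 q [ 0.33  0.23 -0.32 -0.   -1.04 -1.87]
```

```bash
python3 -m handwheel '[[[0.05,-0.04,0.045,-0.043,0],[0.05,-0.08,0.09,-0.043,0],[0.05,-0.121,0.12,-0.043,0],[0.05,-0.121,0.147,-0.043,0],[0.05,-0.121,0.147,-0.043,0]]]'
python3 - <<'E'
from h import *
need((.707,-.1274,.165),91.84)
E
```

```text
t: 14.23
eef_pos: [0.7081, -0.1292, 0.1632]
ee_rot: [-3.119, 0.003, 1.599]
force: [1.6, 1.4, 0.6]
width: 0.0497
shift [ 0.0018 -0.0011 -0.0017] turn -0.22989077327544294 |t 14.23 pos [ 0.7081 -0.1292  0.1632] rpy [-1.7873e+02  1.5000e-01  9.1610e+01] F [1.6 1.4 0.6] M [ 0.08 -0.17 -0.08] w 0.0497 q [ 0.09  0.46  0.11  0.   -1.24 -1.63]
```

```bash
python3 -m handwheel '[[[0.05,0.0018,-0.001,-0.04,0],[0.05,0.0018,-0.001,-0.08,0],[0.05,0.0018,-0.001,-0.1,0]]]'
python3 - <<'E'
from h import *
need((.707,-.1274,.12),91.84)
E
```

```text
t: 14.48
eef_pos: [0.7104, -0.1284, 0.2643]
ee_rot: [-3.119, 0.004, 1.598]
force: [1.0, 0.2, 1.9]
width: 0.0498
shift [ 0.0017 -0.      0.1443] turn -0.28142723994284324 |t 14.48 pos [ 0.7104 -0.1284  0.2643] rpy [-178.68    0.24   91.56] F [1.  0.2 1.9] M [-0.08 -0.27 -0.05] w 0.0498 q [ 0.09  0.42  0.28  0.   -1.45 -1.64]
```

```bash
python3 -m handwheel '[[[0.05,0.0015,0,0.03,0.2],[0.05,0.0015,0,0.07,0.2],[0.05,0.0015,0,0.11,0.2],[0.05,0.0015,0,0.134,0.2],[0.05,0.0015,0,0.134,0.2],[0.05,0.0015,0,0.134,0.2]]]'
python3 - <<'E'
from h import *
need((.706,-.1274,.092),91.84)
i=grab_frame("side");crop(i,220,130,110,100,6,"s18.png")
i=grab_frame("top");crop(i,240,100,160,125,5,"t18.png")
E
```

```text
t: 14.98
eef_pos: [0.7059, -0.1278, 0.1278]
ee_rot: [-3.113, 0.005, 1.595]
force: [0.4, -0.6, 1.2]
width: 0.0498
shift [0.0006 0.0011 0.0358] turn -0.4747532123130469 |t 14.98 pos [ 0.7059 -0.1278  0.1278] rpy [-178.38    0.28   91.37] F [ 0.4 -0.6  1.2] M [-0.02 -0.19  0.01] w 0.0498 q [ 0.09  0.48  0.06  0.   -1.18 -1.64]
```

View pics/s18.png

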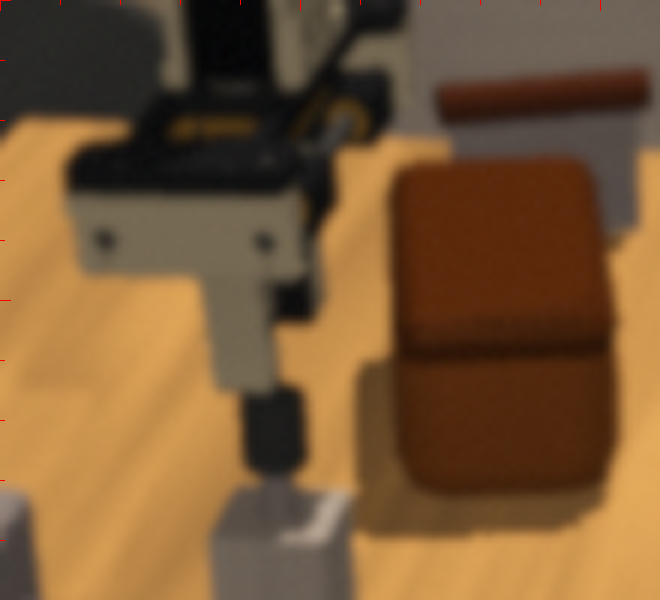

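View pics/t18.png

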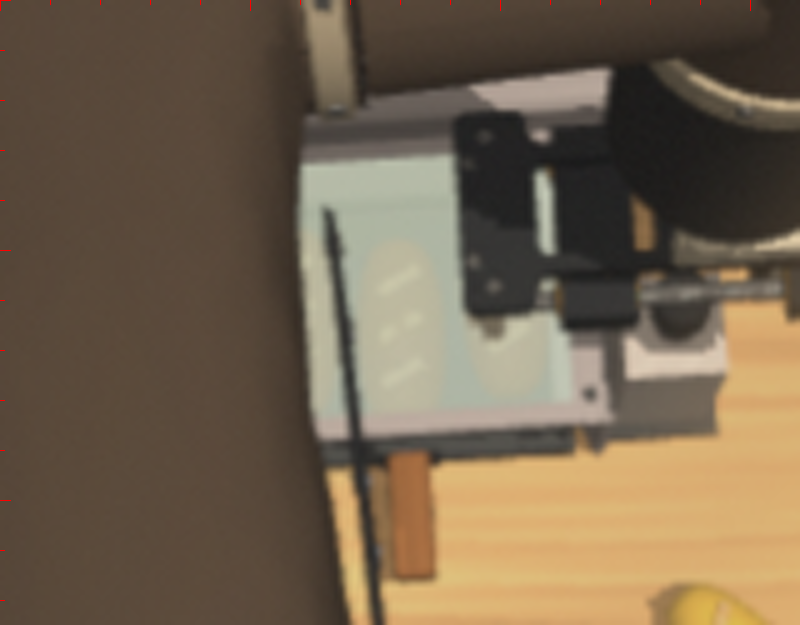

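```bash
python3 - <<'E'
from h import *
print("handle end",st(onz("top",(322.4,215.4),.03)),st(onz("top",(322.4,215.4),.04)))
def ony(n,uv,y):
  c,d=ray(n,uv); return c+d*(y-c[1])/d[1]
for y in (-.1,-.095,-.09): print(ony("side",(260.7,194.5),y))
print(proj("side",(.707,-.1274,.15)))
E
python3 -m handwheel '[[[0.05,0,0,-0.04,0],[0.05,0,0,-0.08,0],[0.05,0,0,-0.12,0],[0.05,0,0,-0.13,0],[0.05,0,0,-0.13,0]]]'
python3 - <<'E'
from h import *
need((.706,-.1274,.092),91.84)
E
```

```text
handle end [-0.12313897 -0.00154586] [-0.12472804 -0.00159438]
[ 0.70679879 -0.1         0.16421813]
[ 0.70518238 -0.095       0.16655759]
[ 0.70356598 -0.09        0.16889704]
[264.47022853 195.32485959]
t: 15.5
eef_pos: [0.7141, -0.1276, 0.2705]
ee_rot: [-3.133, 0.006, 1.595]
force: [-0.8, -0.5, 0.0]
width: 0.0504
shift [ 0.0015 -0.0065  0.1785] turn -0.4492953449160382 |t 15.5 pos [ 0.7141 -0.1276  0.2705] rpy [-179.5     0.35   91.39] F [-0.8 -0.5  0. ] M [ 0.02 -0.03  0.03] w 0.0504 q [ 0.09  0.42  0.28  0.01 -1.44 -1.64]
```

```bash
python3 -m handwheel '[[[0.05,0.0005,-0.002,0.02,-0.4],[0.05,0.0005,-0.004,0.05,-0.4],[0.05,0.0005,-0.006,0.08,-0.4],[0.05,0.0005,-0.006,0.105,-0.4],[0.05,0.0005,-0.006,0.125,-0.4],[0.05,0.0005,-0.006,0.14,-0.4],[0.05,0.0005,-0.006,0.147,-0.4],[0.05,0.0005,-0.006,0.15,-0.4],[0.05,0.0005,-0.006,0.15,-0.4],[0.05,0.0005,-0.006,0.15,-0.4]]]'
python3 - <<'E'
from h import *
need((.7065,-.1274,.09),91.84)
i=grab_frame("side");crop(i,220,130,110,100,6,"s19.png")
E
```

```text
t: 16.33
eef_pos: [0.7077, -0.1283, 0.1222]
ee_rot: [-3.135, 0.006, 1.602]
force: [0.6, -0.9, -0.0]
width: 0.05
shift [ 0.0011 -0.001   0.0322] turn -0.033408827906200145 |t 16.33 pos [ 0.7077 -0.1283  0.1222] rpy [-179.62    0.37   91.81] F [ 0.6 -0.9 -0. ] M [ 0.01 -0.08  0.03] w 0.05 q [ 0.09  0.47  0.04  0.01 -1.14 -1.64]
```

View pics/s19.png

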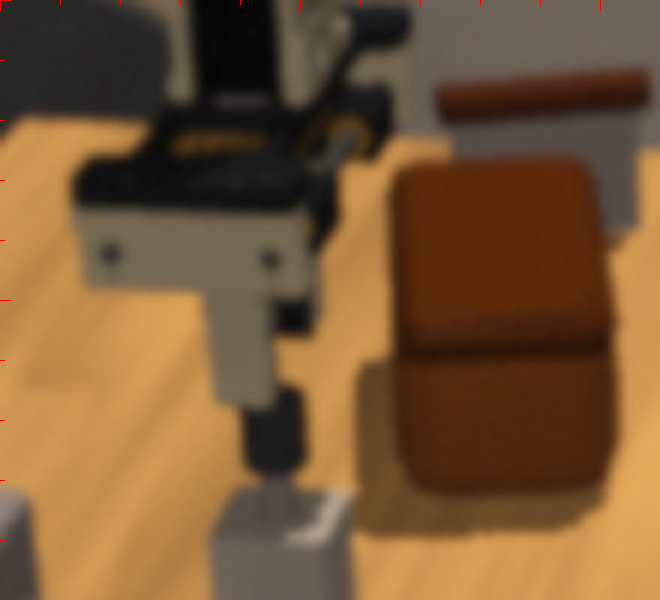

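```bash
python3 -m handwheel '[[[0.05,0.001,-0.001,0.01,0],[0.05,0.001,-0.001,0.02,0],[0.05,0.001,-0.001,0.029,0],[0.05,0.001,-0.001,0.034,0],[0.05,0.001,-0.001,0.035,0],[0.05,0.001,-0.001,0.035,0]]]'
python3 - <<'E'
from h import *
need((.7065,-.1274,.087),91.84)
i=grab_frame("side");crop(i,220,130,110,100,6,"s20.png")
i=grab_frame("top");crop(i,240,100,160,125,5,"t20.png")
E
```

```text
t: 16.88
eef_pos: [0.7061, -0.1275, 0.0863]
ee_rot: [-3.134, 0.006, 1.602]
force: [0.2, 0.3, -0.4]
width: 0.0499
shift [ 0.0001  0.0004 -0.0007] turn -0.034521675600785784 |t 16.88 pos [ 0.7061 -0.1275  0.0863] rpy [-179.55    0.37   91.81] F [ 0.2  0.3 -0.4] M [-0.01 -0.07  0.07] w 0.0499 q [ 0.1   0.5  -0.01  0.01 -1.07 -1.64]
```

View pics/s20.png

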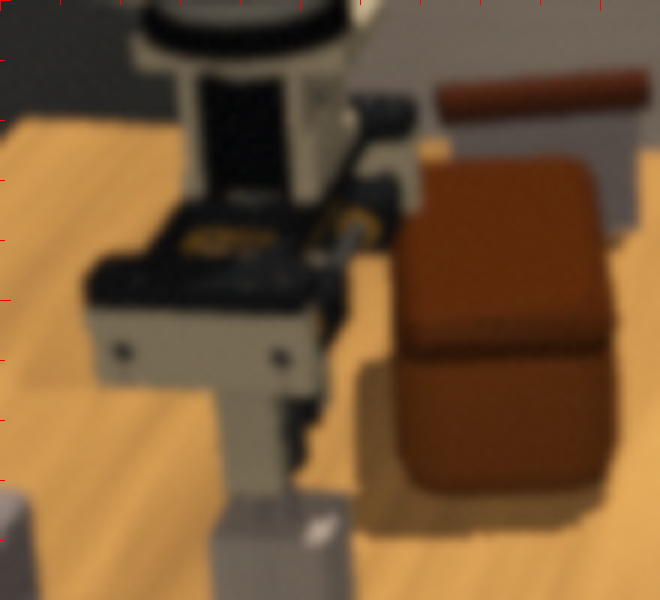

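View pics/t20.png

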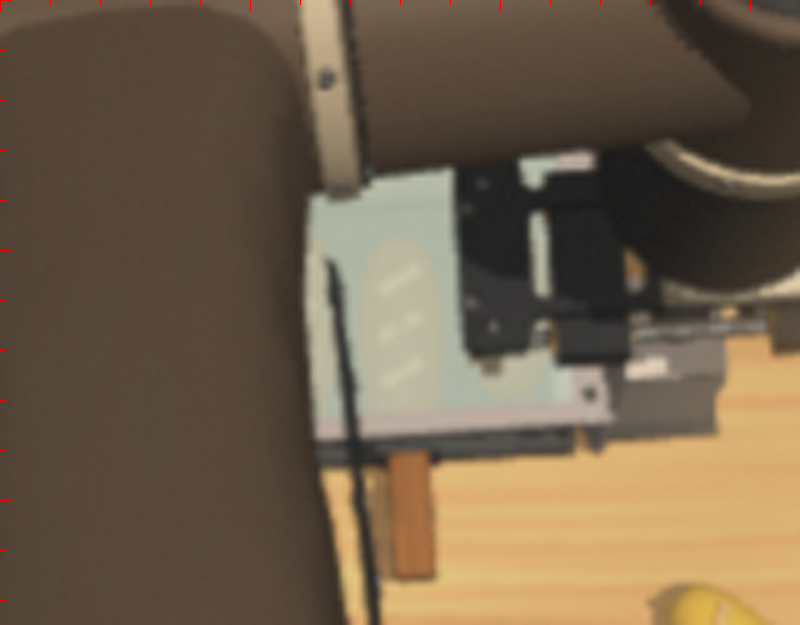

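The near finger covers the knob in the side view, with its tip at (262,212), z≈0.126. The forces are about zero, so I'll close on the knob.

```bash
python3 -m handwheel '[[[0,0,0,0,0],[0,0,0,0,0],[0,0,0,0,0],[0,0,0,0,0],[0,0,0,0,0],[0,0,0,0,0],[0,0,0,0,0]]]' 25
python3 - <<'E'
from h import *
need((.7065,-.1274,.087),91.84)
s=arm.get_state();R=Ro.from_euler('xyz',s["ee_rot"]).as_matrix();print("up 10mm in tool",R.T@[0,0,.01], "up45",R.T@[0,0,.045])
i=grab_frame("side");crop(i,220,130,110,100,6,"s21.png")
E
```

```text
t: 17.57
eef_pos: [0.7069, -0.1275, 0.0877]
ee_rot: [-3.136, 0.006, 1.602]
force: [-0.7, 0.5, 1.0]
width: 0.0251
shift [ 0.0002 -0.0004  0.0007] turn -0.028602019789047972 |t 17.57 pos [ 0.7069 -0.1275  0.0877] rpy [-179.67    0.37   91.81] F [-0.7  0.5  1. ] M [ 0.15  0.01 -0.  ] w 0.0251 q [ 0.1   0.5  -0.01  0.01 -1.07 -1.64]
up 10mm in tool [-6.48811442e-05 -5.74538132e-05 -9.99962447e-03] up45 [-0.00029197 -0.00025854 -0.04499831]
```

View pics/s21.png

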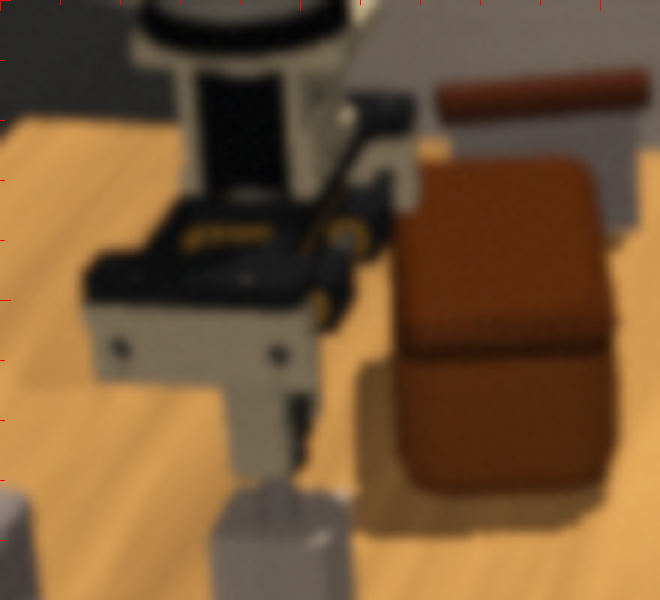

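The opening is 25.1 mm, about the 26 mm knob, and it's centred. I'll lift slowly along the world vertical, the first 10 mm with a force check.

```bash
python3 -m handwheel '[[[0,0,0,-0.001,0],[0,0,0,-0.003,0],[0,0,0,-0.005,0],[0,-0.0001,-0.0001,-0.007,0],[0,-0.0001,-0.0001,-0.009,0],[0,-0.0001,-0.0001,-0.010,0],[0,-0.0001,-0.0001,-0.010,0]]]'
python3 - <<'E'
from h import *
need((.7069,-.1275,.1327),91.84)
E
```

```text
t: 18.2
eef_pos: [0.7071, -0.1276, 0.0981]
ee_rot: [-3.136, 0.007, 1.602]
force: [0.2, -0.7, -2.0]
width: 0.0255
shift [-0.0001 -0.0003 -0.0346] turn -0.026824486169488182 |t 18.2 pos [ 0.7071 -0.1276  0.0981] rpy [-179.7     0.37   91.81] F [ 0.2 -0.7 -2. ] M [-0.   -0.12 -0.01] w 0.0255 q [ 0.1   0.49  0.01  0.01 -1.09 -1.64]
```

```bash
python3 -m handwheel '[[[0,0,0,-0.001,0],[0,0,0,-0.003,0],[0,0,0,-0.006,0],[0,0,-0.0001,-0.009,0],[0,-0.0001,-0.0001,-0.012,0],[0,-0.0001,-0.0001,-0.015,0],[0,-0.0001,-0.0001,-0.018,0],[0,-0.0001,-0.0002,-0.021,0],[0,-0.0001,-0.0002,-0.024,0],[0,-0.0001,-0.0002,-0.027,0],[0,-0.0001,-0.0002,-0.030,0],[0,-0.0001,-0.0003,-0.0325,0],[0,-0.0001,-0.0003,-0.034,0],[0,-0.0001,-0.0003,-0.0345,0],[0,-0.0001,-0.0003,-0.0345,0],[0,-0.0001,-0.0003,-0.0345,0],[0,-0.0001,-0.0003,-0.0345,0]]]'
python3 - <<'E'
from h import *
need((.7069,-.1275,.1327),91.84)
i=grab_frame("side");cv2.imwrite("pics/side_f.png",i);crop(i,220,110,110,110,5,"s22.png")
i=grab_frame("top");cv2.imwrite("pics/top_f.png",i)
need((.7069,-.1275,.1327),91.84)
E
```

```text
t: 19.62
eef_pos: [0.7068, -0.1275, 0.1323]
ee_rot: [-3.136, 0.006, 1.602]
force: [0.4, -0.7, -1.5]
width: 0.0253
shift [-0.      0.0001 -0.0004] turn -0.030326040271134502 |t 19.62 pos [ 0.7068 -0.1275  0.1323] rpy [-179.68    0.37   91.81] F [ 0.4 -0.7 -1.5] M [ 0.02 -0.04 -0.03] w 0.0253 q [ 0.1   0.47  0.05  0.01 -1.16 -1.64]
shift [-0.      0.0001 -0.0004] turn -0.027577614032139763 |t 19.72 pos [ 0.7068 -0.1275  0.1323] rpy [-179.68    0.38   91.81] F [ 0.1  0.6 -2.2] M [-0.01 -0.05  0.02] w 0.0254 q [ 0.1   0.47  0.05  0.01 -1.16 -1.64]
```

View pics/s22.png

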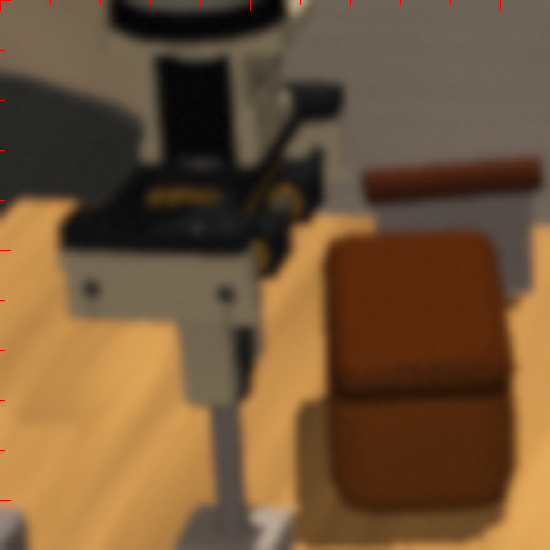

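View pics/side_f.png

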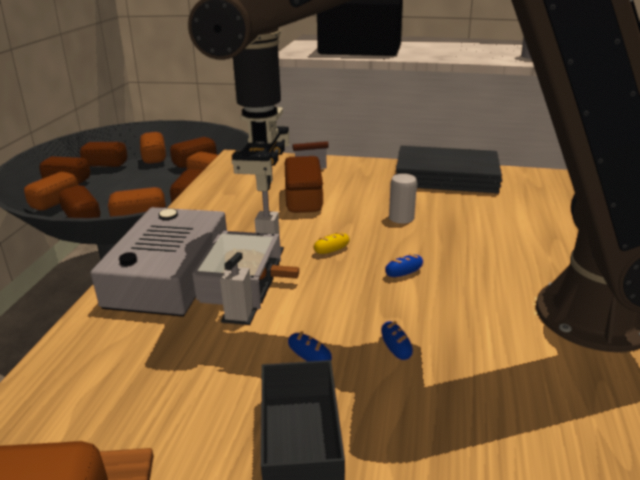

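View pics/top_f.png

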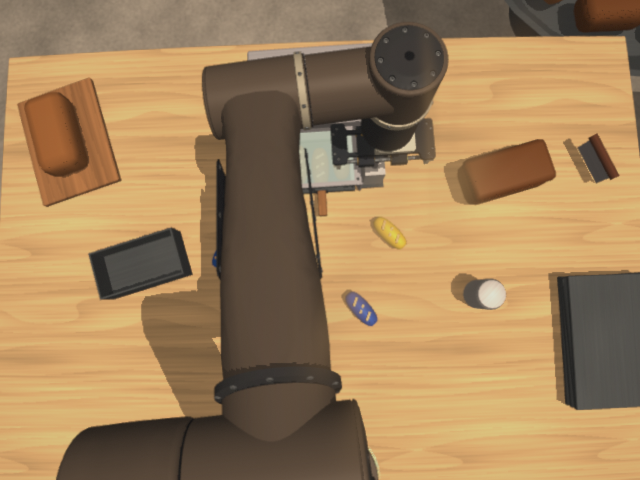

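```bash
python3 - <<'E'
from h import *
a=proj("side",(.707,-.105,.126));b=proj("side",(.707,-.105,.171));print(a,b,a-b)
p=proj("side",(.707,-.1274,.101));q=proj("side",(.707,-.1274,.163));print("shaft",p,q,"slope",(q-p)[0]/(q-p)[1])
g=cv2.cvtColor(cv2.imread("pics/side_f.png"),cv2.COLOR_BGR2GRAY).astype(float)
for r in range(190,214,2):
    w=g[r,256:275]; m=(130-w).clip(0); print(r,w.astype(int), round((m*np.arange(256,275)).sum()/m.sum(),2))
need((.7069,-.1275,.1327))
E
```

```text
[262.34092671 209.34263203] [261.0594803  190.71594327] [ 1.28144641 18.62668877]
shaft [265.77474336 215.04628976] [264.11819603 189.97340052] slope 0.06606926357169249
190 [148 133 117 113 110 105  98  95  96  92  84  80 101 128 147 152 152 154
 155] 263.97
192 [163 160 153 151 146 129  97  77  78  78  78  94 125 146 152 152 153 156
 157] 264.57
194 [162 160 159 157 154 137 102  80  78  77  78  91 120 143 151 152 155 157
 159] 264.73
196 [159 158 157 156 151 136 106  82  77  77  77  86 113 139 150 155 156 159
 161] 264.9
198 [157 156 154 151 148 136 109  84  77  77  77  84 111 138 152 156 160 160
 159] 264.98
200 [154 151 150 148 145 135 109  85  76  76  76  80 106 139 155 158 159 158
 156] 265.06
202 [152 149 147 146 144 135 114  88  76  78  76  81 108 142 155 158 158 155
 153] 265.11
204 [148 146 144 144 142 135 116  90  76  75  76  78 105 140 155 156 156 154
 152] 265.19
206 [144 143 142 141 140 137 123  94  79  76  76  78 103 136 153 154 155 153
 150] 265.34
208 [142 140 139 139 138 135 122  97  79  76  76  77  95 126 148 153 152 150
 149] 265.48
210 [140 137 133 126 119 117 111  93  79  77  76  75  85 111 133 144 148 150
 153] 265.17
212 [133 124 109  93  86  82  80  75  74  76  76  74  75  92 125 150 161 165
 167] 263.9
shift [-0.      0.0001 -0.0004] turn None |t 19.72 pos [ 0.7068 -0.1275  0.1323] rpy [-179.68    0.38   91.81] F [ 0.1  0.6 -2.2] M [-0.01 -0.05  0.02] w 0.0254 q [ 0.1   0.47  0.05  0.01 -1.16 -1.64]
```

Final checks:
- **Rise:** the fingertip rose 19.1 px against 18.6 px expected for 45 mm. The TCP rose 44.6 mm.
- **Rod line:** the shaft slope in the image is 0.057, against 0.066 for a true vertical, so it's within about 0.5°.
- **Force:** the tool carries only the rod's weight of about 2 N, with no sideways load.
- **Bench:** the side view shows the cross-bar rod down, the tray home, and the bystanders where they were.

Handing in.

```bash
python3 -c "
from station import arm
print(arm.job_done())"
```

```text
the job is handed in; nothing more can be done
None
```

I slid the tray home into the steamer, then drew the round-knob rod in the right stack straight up by about 45 mm. I handed the job in at about 19.7 s, still holding the rod.

**Tray:**
- My last push of 17.5 N moved it less than 1 mm, so it was against something solid.
- Both cameras put the handle end within about 1–2 mm of its home position.
- The rolls kept their places on the tray as it entered the dock. At the end I could clearly see two under the roof, but the arm hid the third from above.

**Rod:**
- The arm's reading shows 44.6 mm of rise. The picture agrees, at 19.1 px against 18.6 px for 45 mm.
- The shaft is upright to about 0.5°, with only its weight (about 2 N) on the gripper and no sideways load.
- The cross-bar rod is still down.
- Every bystander I could see was where it started. The arm hid a couple of them from above, but the side view shows them.

**Checks that disagreed:**
- **Fingertip height:** the fingertips sit about 32–38 mm higher than the reported tool point. The first close on the handle therefore caught nothing, and I had to go lower.
- **Pressing on the bench:** a slight tool tilt pressed the tray onto the bench partway in, at about 15 N. I raised the tool 1 mm to clear it.
- **Side camera:** it shows a steady offset of about 1–2 px, which I allowed for when checking the tray.

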